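# Pry the captive retaining ring off a pump rotor with a hooked pick

## Robot

A 7-joint arm with a two-finger parallel gripper is mounted at the origin on a cart in front of the work surface, level with it; the furniture and walls round the work are solid. World frame = base frame: x ahead of the robot, y to its left, z up, the work surface at z = 0. Lengths are in m, angles in rad, forces in N, time in s.
With the tool pointing down it reaches from about 0.4 to 0.875 m from the base axis. Payload 19.3 kg.
Tool frame: the origin (TCP) lies at the very end of the fingers, on their centre line; the grasp point (between the pads) lies 19 mm behind it; z points along the fingers, y is the line along which they close (so a half turn about z gives the same grasp; the last joint's range is limited). The gripper opens to 85 mm and grips with 20 to 120 N. Pads are 22 mm wide; open, the fingers measure 114 mm over their backs; the gripper's body (76 mm by 85 mm) begins 54 mm behind the grasp point. The pads swing forward as they close: fully open they stand 13 mm farther back than shut.
Start: joints at [-0.07, 0.521, -0.036, 1.599, 0.021, 1.021, -0.113], TCP at [0.625, -0, 0.231] pointing down, gripper open.
Joint ranges: [-2.91, 2.91], [-0.3, 2.13], [-1.5, 1.42], [0.17, 2.43], [-1.26, 4.41], [0.16, 1.93], [-2.52, 2.52]. Speed limits (rad/s): [1.89, 1.89, 2.39, 2.39, 3.01, 3.01, 3.01].

## Interface

Orientations are given as [roll, pitch, yaw] about the fixed x, y, z axes, in that order (R = Rz(yaw) Ry(pitch) Rx(roll)).
In Python, from workcell import bot gives the robot as it stands.
- The arm moves only by the shell command python3 -m crank 'ROWS' [FORCE]. ROWS is a JSON object of lists of equal length, an entry for each row: "travel": the shift along the world's x, y, z in cm, a list of three; "turn": the turn, a rotation vector about the world's x, y, z in degrees, a list of three; "gripper": the closure, from 0 (fully open) to 1 (shut). A call has exactly 5 rows; each row is the pose to reach, as a shift and turn from the pose commanded when the call began; what a row does not reach only later rows make up. A row lasts 1/10 s, in which the tool goes at most 50 mm and 8.59 degrees, less where a joint would pass 70% of its speed; a pose out of reach is approached as far as the arm can. A call with a gripper value outside its range is refused whole. The fingers move at their own pace and stop on an object; FORCE is the grip in N (left out, the last holds). Time passes only in rows, so rows that repeat a pose let the fingers close, or fill a call up. It gives the time, the measured TCP pose, the force, the opening and the grip force at its end, in the units of the state.
- bot.observe(): the state, without advancing time (a new reading comes with each control period).
- bot.grab_frame(name): name is "scene" or "side" or "wrist"; returns a dict with "pixels" (420x560x3 uint8, red, green, blue), "fx", "fy", "cx", "cy" (pixels), "dist" ([k1, k2, p1, p2, k3] as OpenCV has them; the pictures are not rectified), "extrinsics" (4x4, takes a point from world to camera coordinates). Camera axes: x right, y down, z forward; pixel columns grow to the right and rows downward; lengths in m; the calibration is good to about 2 mm. A picture is of the moment at which its call begins. There is no depth.
- bot.job_done(): hands the job in; it is judged then, once.
The state is a dict: "clock": time; "qpos": joint angles; "qd": joint speeds; "joint_efforts": joint torques, N m; "position": TCP position; "tool_rot": TCP orientation; "force": force on the tool from outside, world axes, zero at the start; "moment": the same for the moment, N m; "grip_width": finger opening in m; "finger_force": force on a finger pad.
Only numpy, scipy, OpenCV 4.12 (cv2) and the standard library are available. Lean on these libraries where they do the work, as an engineer would, in place of code of your own. Each camera call takes 0.05 s, during which the arm holds its last target. There are 200 camera calls.

## Task

The sprung top plate of the pump rotor in the white tray has to come off, so its retaining ring must go first. Take the hooked pick from its rest, let the tip down into the narrow gap between the back of the ring and the shaft, press the plate down with it until the ring stands clear of the wall of its recess, and holding it down so draw the ring slowly out of its groove, off the plate and into the tray; never force the tip against the plate, the shaft or a ring that is still held, and keep fingers and gripper off the ring. Then lay the pick back in its rest, hook down, let go, and leave the things lying round about where they are.

Things in the scene. Friction and masses are not known exactly. Their poses are not given: they have to be found in the camera images.
- pick: Hooked pick, 55 g. Origin on the axis of its black handle, at the place to grip it, between the posts of the rest; x along the handle to the hook, z up with the hook down. Handle 14 (y) x 18 mm (z) from x = -52 to 38 mm, ferrule to 45, then a 4 mm shank on the axis, bent down at x = 62 mm. Grip it with 60 N: loads at the tip turn it a little between the pads (some mm at the tip).
- pick_tip (a point): The very end of the hook: lowest point of the round, ball-ended tip (3 mm in diameter, straight down for the last 13 mm), at x = 62, z = -18 mm in the pick's frame. Axes as the pick's.
- pick_rest: White plastic rest, fixed on the worktop: base 100 x 56 x 6 mm, two posts 9 mm thick at x = -34 and 32 mm with 17 mm wide notches, flared at the top; notch floors at z = 30 mm, post tops at 46 mm. Origin at the centre of the underside; the pick lies in it along x, hook towards +x beyond the base.
- rest_seat (a point): Where the pick's origin is when the pick lies in its rest, 39 mm above the worktop; x along the pick towards its hook, z up.
- ring: Sprung retaining ring, dark steel, about 28 g, horseshoe, 3 mm thick, lying flat. Origin at its centre on its underside, z up; mouth towards +x, back towards -x. Band from radius 18.8 to 23.4 mm; four lugs reach in to radius 12 mm, 58 degrees either side of +x (on the two sprung arms) and 40 degrees either side of -x. More than 16 N from the pick bends it.
- ring_gap (a point): Middle of the prying gap at the ring's back, at x = -16.9 mm in the ring's frame, on its underside: 3.8 mm wide from the shaft's side (radius 15 mm) to the band (18.8 mm), clear to 8 mm either side. Drawn towards its -x, clear of the recess, the ring spreads its arms (8 to 11 N at 20 mm/s, more if faster) and snaps free after about 10 mm, jumping a few mm on.
- drive: Pump rotor on its gearbox flange, shaft up, fixed in the tray. Origin on the shaft axis at the flange's underside; flange 80 x 80 x 12 mm. Rotor radius 40 mm, three white rollers between a lower disc and the sprung top plate (face at z = 51 mm at rest). Shaft: radius 15 mm, top at z = 62.5 mm, 1.5 mm chamfer. More than 14 N from the pick scores plate or shaft.
- groove_axis (a point): On the shaft axis at the plate's face at rest, where the ring's origin is; x axis as the drive's. The spring (3 N, then 1 N per mm, stop at 4.5 mm) holds the ring in a recess: a wall 2 mm high, radius 24.2 to 27.6 mm, slotted 10 mm wide at -x so the tip can slide out along the face. Ring comes out over the wall only with the plate 2.5 mm or more down (6 to 9 N).
- tray: White tray 136 x 264 x 23 mm, fixed; floor 2 mm above the worktop, inside about 118 (x) by 250 mm (y), walls to 22 mm. Origin at the centre of its underside; +y points away from the robot. The drive stands in its +y half; the ring's back faces its free -y half.
- tube_clamp: Bystander: small screw clamp for tubing, 40 x 38 x 11 mm, lying in front of the tray; leave it.
- screwdriver: Bystander: screwdriver 211 mm long lying by the tray; leave it.
- amber_vial: Bystander: small amber vial 33 mm wide, 60 mm tall, standing near the pick's rest; leave it.

How it is judged:
By the outcome, as a careful person would: the job done as asked, in the order asked, and still so for the second after the job is handed in, with the robot touching nothing.
It also fails if it takes over 58 s, if anything falls off the work surface, if the arm or the gripper's body presses on something with over 40 N, if the wrist force passes 120 N, or if a joint passes its speed limit or range.

## Working session

There is one attempt and no reset: what is moved stays moved. The work goes in short steps, Python scripts to look and compute and a shell command to move; the robot and the scene stay as the last step left them, time stands still between calls to the robot, and variables do not carry over. Pictures are saved under pics/ and viewed, at most 10 in all, crops included, and the job is handed in when it is done.

```bash
ls; mkdir -p pics
cat > h.py <<'E'
import numpy as np, cv2
from workcell import bot
def grab(n,save=None):
    f=bot.grab_frame(n); f={k:(np.array(v) if k in('pixels','extrinsics','dist') else v) for k,v in f.items()}
    if save: cv2.imwrite('pics/'+save,cv2.cvtColor(f['pixels'].astype(np.uint8),cv2.COLOR_RGB2BGR)); np.save('pics/'+save[:-4]+'.npy',f,allow_pickle=True)
    return f
def load(s): return np.load('pics/'+s+'.npy',allow_pickle=True).item()
def K(f): return np.array([[f['fx'],0,f['cx']],[0,f['fy'],f['cy']],[0,0,1.]])
def proj(f,P):
    E=f['extrinsics']; r,_=cv2.Rodrigues(E[:3,:3]); return cv2.projectPoints(np.array(P,float).reshape(-1,1,3),r,E[:3,3],K(f),f['dist'].astype(float))[0][:,0]
def onz(f,uv,z):
    uv=np.array(uv,float).reshape(-1,1,2); z=np.broadcast_to(z,len(uv))
    n=cv2.undistortPoints(uv,K(f),f['dist'].astype(float))[:,0]; E=f['extrinsics']; R=E[:3,:3];c=-R.T@E[:3,3]
    d=np.c_[n,np.ones(len(n))]@R; return c+d*((z-c[2])/d[:,2])[:,None]
E
python3 - <<'E'
from h import *
np.set_printoptions(precision=4,suppress=True)
for n in('scene','side','wrist'):
    f=grab(n,n+'0.png'); E=f['extrinsics'];print(n,-E[:3,:3].T@E[:3,3],E[2,:3],f['fx'],f['dist'])
ims=[cv2.imread(f'pics/{n}0.png') for n in('scene','side','wrist')]
print(bot.observe())
E
```

```text
pics
scene [ 0.1073 -0.5187  0.453 ] [ 0.5548  0.6855 -0.4715] 442.4517891770099 [-0.0833  0.      0.      0.      0.    ]
side [ 0.2625 -0.5743  0.5821] [ 0.3597  0.7249 -0.5875] 476.88950851013124 [-0.0276  0.      0.      0.      0.    ]
wrist [0.6252 0.074  0.3721] [-0.0005 -0.2956 -0.9553] 330.6499015674878 [0.0058 0.     0.     0.     0.    ]
{'clock': 0.15, 'qpos': array([-0.0702,  0.5219, -0.0363,  1.5999,  0.0212,  1.0211, -0.1128]), 'qd': array([ 0.0007, -0.0011, -0.0015,  0.0005, -0.0013,  0.0007, -0.    ]), 'joint_efforts': array([  0.0004, -92.7376,   1.9804, -37.005 ,   0.018 ,   0.0065,
        -0.    ]), 'position': array([ 0.6248, -0.    ,  0.2309]), 'tool_rot': array([-3.1408,  0.    ,  1.5707]), 'force': array([0.3037, 0.553 , 0.5021]), 'moment': array([ 0.017 ,  0.0444, -0.0066]), 'finger_force': 0.0, 'grip_width': 0.08531277312328002}
```

View pics/scene0.png

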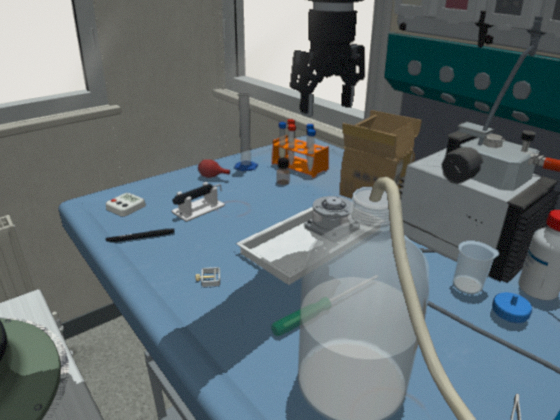

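View pics/wrist0.png

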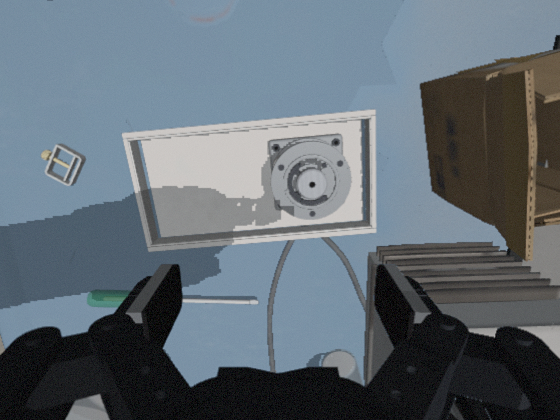

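View pics/side0.png

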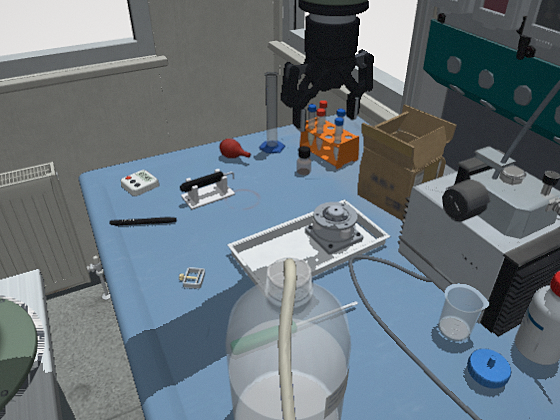

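The scene shows the pick on its rest at (197,195), the tray with the drive at (330,215), and the vial at (284,172). In the wrist view the tray corners are (124,135), (375,112), (376,232) and (150,250), and the shaft top is at (312,184).

Run:
```python
from h import *
np.set_printoptions(precision=4,suppress=True)
s,d,w=load('scene0'),load('side0'),load('wrist0')
print(w['extrinsics'])
print('tray',onz(w,[[124,135],[375,112],[376,232],[150,250]],.022))
print('shaft',onz(w,[312,184],.0645), 'scene',onz(s,[331,204],.0645),onz(d,[334,210],.0645))
print('handle scene',onz(s,[[177,198],[217,186]],.039)); print('side',onz(d,[[183,188],[232,176]],.039))
print('base scene',onz(s,[[173,211],[185,220],[225,207]],.006))
print('vial',onz(s,[283,183],0),onz(d,[303,174],0))
```

```text
[[ 1.      0.0007 -0.0008 -0.6249]
 [ 0.0009 -0.9553  0.2956 -0.0399]
 [-0.0005 -0.2956 -0.9553  0.3776]
 [ 0.      0.      0.      1.    ]]
tray [[ 0.4652  0.0419  0.022 ]
 [ 0.7239  0.0652  0.022 ]
 [ 0.7366 -0.066   0.022 ]
 [ 0.4774 -0.0886  0.022 ]]
shaft [[0.6577 0.0001 0.0645]] scene [[ 0.6407 -0.009   0.0645]] [[ 0.6542 -0.0004  0.0645]]
handle scene [[0.4453 0.2367 0.039 ]
 [0.5396 0.2348 0.039 ]]
side [[0.4389 0.2269 0.039 ]
 [0.5443 0.2244 0.039 ]]
base scene [[0.4382 0.2482 0.006 ]
 [0.4403 0.1991 0.006 ]
 [0.5336 0.1963 0.006 ]]
vial [[0.7136 0.2231 0.    ]] [[0.7113 0.2181 0.    ]]
```

```bash
python3 -m crank '{"travel":[[-13.5,22.5,-3],[-13.5,22.5,-3],[-13.5,22.5,-3],[-13.5,22.5,-3],[-13.5,22.5,-3]],"turn":[[0,0,-8],[0,0,-16],[0,0,-24],[0,0,-32],[0,0,-40]],"gripper":[0.5,0.5,0.5,0.5,0.5]}'
python3 -m crank '{"travel":[[0,0,0],[0,0,0],[0,0,0],[0,0,0],[0,0,0]],"turn":[[0,0,-8],[0,0,-16],[0,0,-24],[0,0,-32],[0,0,-40]],"gripper":[0.5,0.5,0.5,0.5,0.5]}'
python3 -m crank '{"travel":[[0,0,0],[0,0,0],[0,0,0],[0,0,0],[0,0,0]],"turn":[[0,0,-5],[0,0,-10],[0,0,-10],[0,0,-10],[0,0,-10]],"gripper":[0.5,0.5,0.5,0.5,0.5]}'
python3 -c "
from h import *
grab('wrist','wrist1.png');print(bot.observe())"
```

```text
clock: 0.65
position: [0.4984, 0.2104, 0.2032]
tool_rot: [-3.141, 0.0, 0.875]
force: [1.2, 1.3, 0.0]
grip_width: 0.0428
finger_force: 0.0
clock: 1.15
position: [0.4997, 0.2089, 0.2033]
tool_rot: [3.142, 0.0, 0.177]
force: [0.1, 0.6, -0.3]
grip_width: 0.0429
finger_force: 0.0
clock: 1.65
position: [0.4998, 0.2089, 0.2034]
tool_rot: [-3.142, 0.0, 0.01]
force: [-0.4, -0.3, -0.5]
grip_width: 0.0429
finger_force: 0.0
{'clock': 1.7, 'qpos': array([-0.72372009,  0.43871184,  0.29454775,  1.86206136, -0.162988  ,
        0.86408987, -1.91052569]), 'qd': array([-0.00069335, -0.00136337,  0.00114674,  0.00053008, -0.00194177,
       -0.00061146, -0.00939159]), 'joint_efforts': array([-2.02995543e-01, -7.65432572e+01,  7.36123189e+00, -3.25791943e+01,
        1.86406629e-02,  1.55338799e-03,  4.86783986e-02]), 'position': array([0.49983135, 0.20885332, 0.20343715]), 'tool_rot': array([-3.14150464e+00,  2.67329571e-05,  9.58080903e-03]), 'force': array([0.47097855, 0.02799224, 0.8176729 ]), 'moment': array([-0.06004031, -0.00780209, -0.00432092]), 'finger_force': 0.0, 'grip_width': 0.04266512791757922}
```

View pics/wrist1.png

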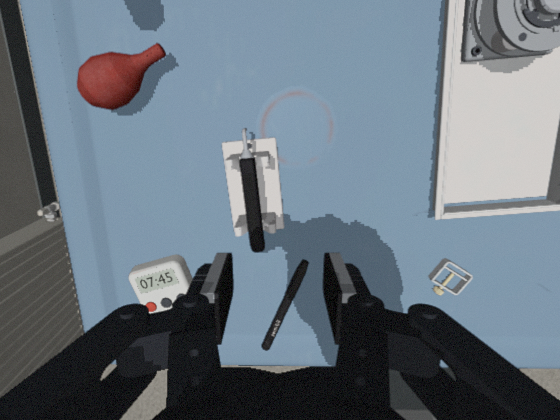

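The pick lies at rows 130–250: handle butt at about (258,250), handle front at (248,160), tip at about (246,132). The rest base corners are about (222,143), (276,137), (284,230) and (235,235).

Run:
```python
from h import *
np.set_printoptions(precision=4,suppress=True)
w=load('wrist1'); im=w['pixels'].astype(int)
m=(im.sum(2)<110).astype(np.uint8); m[:150]=0; m[255:]=0; m[:,:225]=0; m[:,285:]=0
n,l,st,c=cv2.connectedComponentsWithStats(m); i=1+np.argmax(st[1:,4]); print(st[i])
ys,xs=np.nonzero(l==i); P=onz(w,np.c_[xs,ys],.046)[:,:2]
r=cv2.minAreaRect((P*1000).astype(np.float32)); print(r); vx,vy,x0,y0=cv2.fitLine(P.astype(np.float32),cv2.DIST_L2,0,.01,.01).ravel()
print(np.degrees(np.arctan2(vy,vx)),x0,y0)
t=(P-[x0,y0])@[vx,vy]; print(t.min(),t.max())
b=cv2.boxPoints(r)
print('base',onz(w,[[222,143],[276,137],[284,230],[235,235]],.006)*1000)
sc=cv2.resize(w['pixels'][110:260,190:320][:,:,::-1].astype(np.uint8),None,fx=4,fy=4,interpolation=2);cv2.imwrite('pics/c1.png',sc)
```

```text
[240 158  25  94 689]
((481.46331787109375, 231.07818603515625), (92.03899383544922, 13.399526596069336), 6.234452247619629)
4.369822 0.4744177 0.22906238
-0.03882104290015795 0.053339265591011174
base [[536.2243 264.3068   6.    ]
 [542.8093 209.6659   6.    ]
 [442.4746 199.955    6.    ]
 [435.9646 253.904    6.    ]]
```

View pics/c1.png

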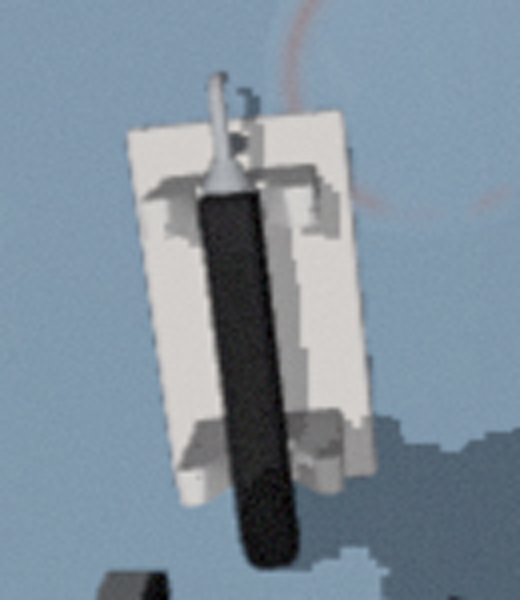

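```bash
python3 -m crank '{"travel":[[-1.1,2.3,-2],[-1.1,2.3,-6],[-1.1,2.3,-10],[-1.1,2.3,-13],[-1.1,2.3,-13]],"turn":[[0,0,5.5],[0,0,5.5],[0,0,5.5],[0,0,5.5],[0,0,5.5]],"gripper":[0.5,0.5,0.5,0.5,0.5]}'
python3 -m crank '{"travel":[[0,0,-2],[0,0,-4],[0,0,-5.3],[0,0,-5.3],[0,0,-5.3]],"turn":[[0,0,0],[0,0,0],[0,0,0],[0,0,0],[0,0,0]],"gripper":[0.5,0.5,0.5,0.5,0.5]}'
```

```text
clock: 2.2
position: [0.487, 0.2309, 0.0704]
tool_rot: [3.139, 0.005, 0.105]
force: [0.3, 0.2, 0.9]
grip_width: 0.0427
finger_force: 0.0
clock: 2.7
position: [0.4893, 0.232, 0.0214]
tool_rot: [-3.141, -0.001, 0.104]
force: [-0.3, -0.4, 0.2]
grip_width: 0.0424
finger_force: 0.0
```

```bash
python3 -m crank '{"travel":[[0,0,-0.14],[0,0,-0.14],[0,0,-0.14],[0,0,-0.14],[0,0,-0.14]],"turn":[[0,0,0],[0,0,0],[0,0,0],[0,0,0],[0,0,0]],"gripper":[0.5,0.6,0.7,0.75,1]}' 60
python3 -m crank '{"travel":[[0,0,0],[0,0,0],[0,0,0],[0,0,0],[0,0,0]],"turn":[[0,0,0],[0,0,0],[0,0,0],[0,0,0],[0,0,0]],"gripper":[1,1,1,1,1]}' 60
```

```text
clock: 3.2
position: [0.4888, 0.2328, 0.0194]
tool_rot: [-3.14, -0.0, 0.104]
force: [0.4, -1.4, 5.2]
grip_width: 0.0131
finger_force: 59.1
clock: 3.7
position: [0.4889, 0.2328, 0.0194]
tool_rot: [-3.141, -0.0, 0.105]
force: [-1.7, 3.8, 5.8]
grip_width: 0.0131
finger_force: 59.2
```

```bash
python3 -m crank '{"travel":[[0,0,1],[0,0,3],[0,0,6],[0,0,9],[0,0,11]],"turn":[[0,0,0],[0,0,0],[0,0,0],[0,0,0],[0,0,0]],"gripper":[1,1,1,1,1]}'
python3 -m crank '{"travel":[[1.2,-3.5,0],[3,-8,0],[4.8,-12.5,0],[6.6,-17,0],[8,-20.5,0]],"turn":[[0,0,0],[0,0,0],[0,0,0],[0,0,0],[0,0,0]],"gripper":[1,1,1,1,1]}'
python3 -m crank '{"travel":[[0.5,-1.5,0],[1,-3.5,0],[1,-3.5,0],[1,-3.5,0],[1,-3.5,0]],"turn":[[0,0,0],[0,0,-1],[0,0,-1],[0,0,-1],[0,0,-1]],"gripper":[1,1,1,1,1]}'
python3 -c "
from h import *
f=grab('wrist','wrist2.png');o=bot.observe();print(o['position'],o['tool_rot'],o['force'])
cv2.imwrite('pics/c2.png',cv2.resize(f['pixels'][:300,130:430][:,:,::-1].astype(np.uint8),None,fx=2,fy=2,interpolation=2))"
```

```text
clock: 4.2
position: [0.4892, 0.2319, 0.1312]
tool_rot: [-3.141, -0.001, 0.104]
force: [-0.5, 0.8, -1.2]
grip_width: 0.0131
finger_force: 59.4
clock: 4.7
position: [0.5694, 0.0237, 0.1294]
tool_rot: [3.141, -0.0, 0.102]
force: [0.1, 1.2, -0.3]
grip_width: 0.0133
finger_force: 59.5
clock: 5.2
position: [0.5786, -0.0069, 0.1291]
tool_rot: [-3.141, 0.0, 0.088]
force: [-0.1, 0.1, -1.3]
grip_width: 0.0136
finger_force: 59.5
[ 0.57862058 -0.00689762  0.12907352] [-3.14113419e+00  1.22260317e-04  8.80808727e-02] [-0.57917391  0.70816432 -0.91175377]
```

View pics/c2.png

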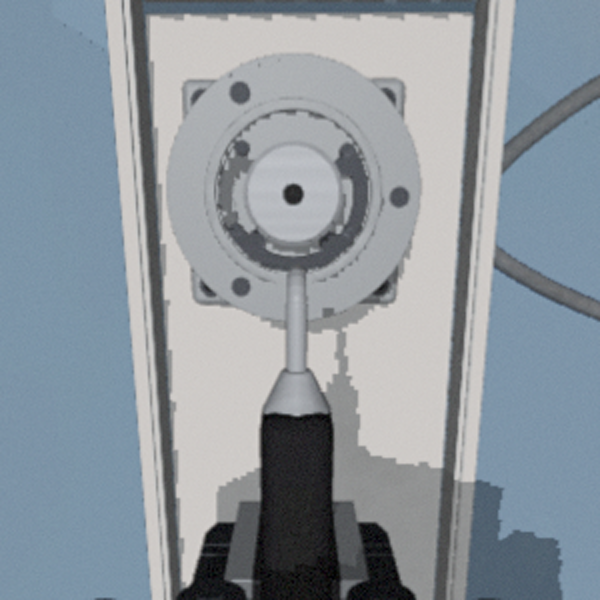

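The view shows the shaft bore at crop (292,194), i.e. image (276,97). The front lug eyes are at (243,148) and (347,152), the back lugs near (232,228) and (333,238), and the pick's hook is at (297,272), just over the ring's back.

Run:
```python
from h import *
np.set_printoptions(precision=2,suppress=True)
w=load('wrist2')
q=lambda L:np.array(L)/2+[129.75,-.25]
E=w['extrinsics'];print('cam',-E[:3,:3].T@E[:3,3])
sh=onz(w,q([[292,194]]),.0645)[0]; print('shaft',sh*1000)
l=onz(w,q([[243,148],[347,152],[333,238],[232,228]]),.056); d=(l-sh)[:,:2]*1000
print(d,np.hypot(*d.T),np.degrees(np.arctan2(d[:,1],d[:,0])))
p=onz(w,q([[169,190],[420,190],[294,54],[240,92],[400,197],[241,287]]),.053);print('plate',(p-sh)*1000, p[:2].mean(0)*1000)
# shaft top circle: bright disc
g=cv2.cvtColor(w['pixels'].astype(np.uint8),cv2.COLOR_RGB2GRAY)
c=cv2.HoughCircles(cv2.resize(g[:200,130:430],None,fx=4,fy=4,interpolation=2),cv2.HOUGH_GRADIENT_ALT,1.5,5,param1=150,param2=.6,minRadius=70,maxRadius=330)
for x,y,r in (c[0] if c is not None else []):
    uv=[x/4+130-.375,y/4-.375]; print('hough',uv,r/4,onz(w,uv,.0645)[0,:2]*1000,onz(w,uv,.053)[0,:2]*1000)
big=cv2.resize(w['pixels'][55:150,220:335][:,:,::-1].astype(np.uint8),None,fx=6,fy=6,interpolation=cv2.INTER_CUBIC);cv2.imwrite('pics/c3.png',big)
t=w; R=cv2.Rodrigues(np.array([0,0,.088]))[0]; tip=np.array([.57862,-.0069,.12907])+R@[.062,0,.001]; print('tip',tip*1000,proj(w,tip))
```

```text
cam [ 0.65 -0.    0.27]
shaft [657.53  -0.26  64.5 ]
[[ 11.95  15.94]
 [ 13.6  -15.44]
 [-11.78 -13.87]
 [-11.57  17.87]] [19.92 20.58 18.2  21.29] [  53.16  -48.62 -130.34  122.93]
plate [[ -2.05  38.37 -11.5 ]
 [  4.87 -39.51 -11.5 ]
 [ 39.17   2.9  -11.5 ]
 [ 27.62  18.09 -11.5 ]
 [  2.27 -33.59 -11.5 ]
 [-29.88  14.12 -11.5 ]] [658.94  -0.83  53.  ]
hough [np.float32(275.125), np.float32(95.625)] 66.13563 [658.12   0.16] [658.34   0.28]
hough [np.float32(278.125), np.float32(93.75)] 39.820034 [659.32  -1.51] [659.6   -1.48]
hough [np.float32(270.25), np.float32(87.0)] 32.28844 [662.65   3.42] [663.11   3.72]
hough [np.float32(275.125), np.float32(95.625)] 23.582232 [658.12   0.16] [658.34   0.28]
hough [np.float32(280.375), np.float32(87.375)] 33.131428 [662.96  -2.51] [663.45  -2.54]
hough [np.float32(287.875), np.float32(100.5)] 33.111057 [656.06  -7.61] [656.16  -7.92]
hough [np.float32(277.0), np.float32(104.625)] 31.173067 [653.16  -1.39] [653.1   -1.35]
tip [640.38  -1.45 130.07] [[273.92 137.42]]
```

View pics/c3.png

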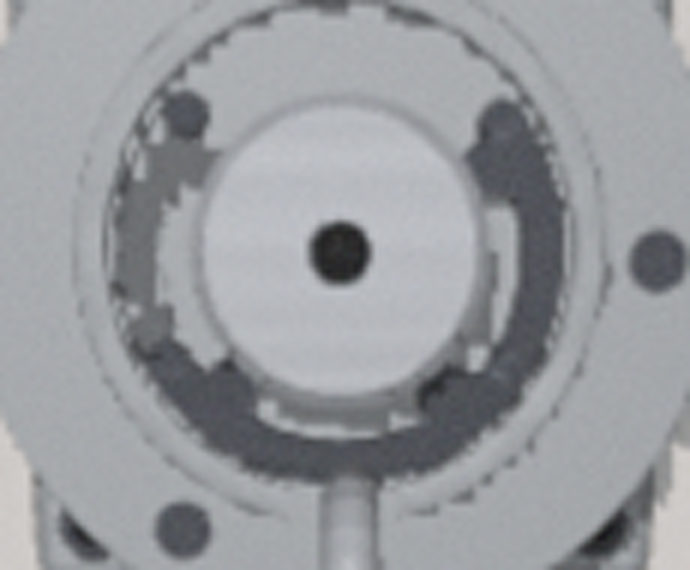

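The gap between the back lugs is at crop (262..415, ~415), and the hook lies over the band's back at (350,480), a little right of the gap's middle. I'll lower with a small offset, so the tip stays over the band, and look again.

```bash
python3 -m crank '{"travel":[[-0.3,0.26,-1],[-0.3,0.26,-2.5],[-0.3,0.26,-4],[-0.3,0.26,-5],[-0.3,0.26,-5.6]],"turn":[[0,0,-1],[0,0,-1],[0,0,-1],[0,0,-1],[0,0,-1]],"gripper":[1,1,1,1,1]}'
python3 -m crank '{"travel":[[0,0,0],[0,0,0],[0,0,0],[0,0,0],[0,0,0]],"turn":[[0,0,0],[0,0,0],[0,0,0],[0,0,0],[0,0,0]],"gripper":[1,1,1,1,1]}'
python3 - <<'E'
from h import *
np.set_printoptions(precision=2,suppress=True)
f=grab('wrist','wrist3.png');o=bot.observe();print(o['position']*1000,o['tool_rot'],o['force'])
R=cv2.Rodrigues(np.array([0,0,o['tool_rot'][2]]))[0]; tip=o['position']+R@[.062,0,.001]; print('tip',tip*1000,proj(f,tip),proj(f,tip+[0,0,.018]))
y0,y1,x0,x1=10,140,200,360
cv2.imwrite('pics/c4.png',cv2.resize(f['pixels'][y0:y1,x0:x1][:,:,::-1].astype(np.uint8),None,fx=4.5,fy=4.5,interpolation=cv2.INTER_CUBIC))
for h in [[0,0]]:
    for z in(.0645,.053): print('shaft',z,proj(f,[.658,0,z]), 'gap',proj(f,[.6411,-.0013,z]))
E
```

```text
clock: 5.75
position: [0.5753, -0.0053, 0.0717]
tool_rot: [3.142, 0.001, 0.069]
force: [0.4, -0.1, -0.5]
grip_width: 0.0129
finger_force: 59.4
clock: 6.25
position: [0.576, -0.0055, 0.0734]
tool_rot: [-3.142, -0.001, 0.069]
force: [-0.2, -0.5, -1.4]
grip_width: 0.0129
finger_force: 59.4
[575.97  -5.46  73.3 ] [-3.14 -0.    0.07] [ 0.23 -0.46 -1.83]
tip [637.82  -1.19  74.3 ] [[273.9  137.61]] [[273.32 142.53]]
shaft 0.0645 [[274.54  87.3 ]] gap [[274.92 127.91]]
shaft 0.053 [[274.79  88.43]] gap [[275.14 126.17]]
```

View pics/c4.png

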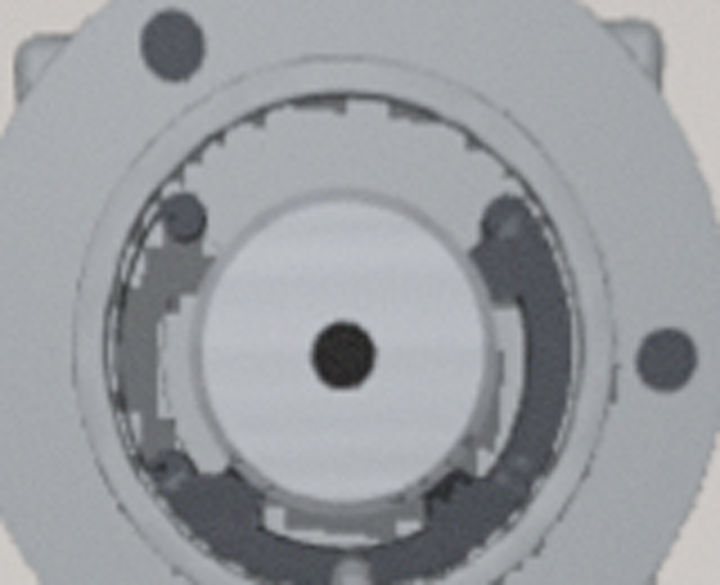

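```bash
python3 -m crank '{"travel":[[-0.15,0.08,0],[-0.15,0.08,-0.5],[-0.15,0.08,-1],[-0.15,0.08,-1.4],[-0.15,0.08,-1.6]],"turn":[[0,0,0],[0,0,0],[0,0,0],[0,0,0],[0,0,0]],"gripper":[1,1,1,1,1]}'
python3 -m crank '{"travel":[[0.025,0,0],[0.05,0,0],[0.075,0,0],[0.1,0,0],[0.125,0,0]],"turn":[[0,0,0],[0,0,0],[0,0,0],[0,0,0],[0,0,0]],"gripper":[1,1,1,1,1]}'
python3 -m crank '{"travel":[[0.025,0,0],[0.05,0,0],[0.075,0,0],[0.1,0,0],[0.125,0,0]],"turn":[[0,0,0],[0,0,0],[0,0,0],[0,0,0],[0,0,0]],"gripper":[1,1,1,1,1]}'
python3 -c "
from h import *
for i in range(4): o=bot.observe();print(o['position']*1000,o['force'],o['moment'])"
```

```text
clock: 6.8
position: [0.5741, -0.0047, 0.0564]
tool_rot: [3.142, 0.001, 0.069]
force: [0.1, -0.6, -0.3]
grip_width: 0.013
finger_force: 59.4
clock: 7.3
position: [0.5756, -0.0047, 0.0572]
tool_rot: [-3.142, -0.0, 0.069]
force: [0.5, -0.3, 0.3]
grip_width: 0.0132
finger_force: 59.4
clock: 7.8
position: [0.5768, -0.0047, 0.057]
tool_rot: [3.142, 0.0, 0.069]
force: [0.3, 0.4, -1.3]
grip_width: 0.0131
finger_force: 59.4
[576.80276471  -4.74803275  57.02965663] [ 0.26857342  0.36328878 -1.31449336] [ 0.00558887 -0.0307485  -0.03941414]
[576.80276471  -4.74803275  57.02965663] [ 0.26857342  0.36328878 -1.31449336] [ 0.00558887 -0.0307485  -0.03941414]
[576.80276471  -4.74803275  57.02965663] [ 0.26857342  0.36328878 -1.31449336] [ 0.00558887 -0.0307485  -0.03941414]
[576.80276471  -4.74803275  57.02965663] [ 0.26857342  0.36328878 -1.31449336] [ 0.00558887 -0.0307485  -0.03941414]
```

```bash
python3 -m crank '{"travel":[[0.02,0,0],[0.04,0,0],[0.06,0,0],[0.08,0,0],[0.08,0,0]],"turn":[[0,0,0],[0,0,0],[0,0,0],[0,0,0],[0,0,0]],"gripper":[1,1,1,1,1]}'
python3 -m crank '{"travel":[[0.02,0,0],[0.04,0,0],[0.06,0,0],[0.08,0,0],[0.08,0,0]],"turn":[[0,0,0],[0,0,0],[0,0,0],[0,0,0],[0,0,0]],"gripper":[1,1,1,1,1]}'
```

```text
clock: 8.3
position: [0.5776, -0.0047, 0.057]
tool_rot: [-3.142, 0.0, 0.069]
force: [0.3, 0.2, -0.5]
grip_width: 0.0127
finger_force: 59.4
clock: 8.8
position: [0.5782, -0.0047, 0.057]
tool_rot: [-3.142, 0.0, 0.069]
force: [-3.0, -0.1, -0.3]
grip_width: 0.0132
finger_force: 59.5
```

```bash
python3 -m crank '{"travel":[[0,0,0],[0,0,0],[0,0,0],[0,0,0],[0,0,0]],"turn":[[0,0,0],[0,0,0],[0,0,0],[0,0,0],[0,0,0]],"gripper":[1,1,1,1,1]}'
python3 -m crank '{"travel":[[-0.02,0,0],[-0.02,0,0],[-0.02,0,0],[-0.02,0,0],[-0.02,0,0]],"turn":[[0,0,0],[0,0,0],[0,0,0],[0,0,0],[0,0,0]],"gripper":[1,1,1,1,1]}'
python3 -m crank '{"travel":[[-0.02,0,0],[-0.02,0,0],[-0.02,0,0],[-0.02,0,0],[-0.02,0,0]],"turn":[[0,0,0],[0,0,0],[0,0,0],[0,0,0],[0,0,0]],"gripper":[1,1,1,1,1]}'
```

```text
clock: 9.3
position: [0.5784, -0.0047, 0.057]
tool_rot: [-3.142, 0.0, 0.069]
force: [-0.8, -0.3, 0.0]
grip_width: 0.013
finger_force: 59.4
clock: 9.8
position: [0.5782, -0.0047, 0.057]
tool_rot: [-3.142, -0.0, 0.069]
force: [-0.7, -0.3, 0.2]
grip_width: 0.013
finger_force: 59.4
clock: 10.3
position: [0.5781, -0.0047, 0.0571]
tool_rot: [3.142, -0.0, 0.069]
force: [0.5, 0.2, -0.6]
grip_width: 0.0133
finger_force: 59.4
```

```bash
python3 -m crank '{"travel":[[0.02,0,0],[0.04,0,0],[0.06,0,0],[0.06,0,0],[0.06,0,0]],"turn":[[0,0,0],[0,0,0],[0,0,0],[0,0,0],[0,0,0]],"gripper":[1,1,1,1,1]}'
python3 -m crank '{"travel":[[0.02,0,0],[0.03,0,0],[0.03,0,0],[0.03,0,0],[0.03,0,0]],"turn":[[0,0,0],[0,0,0],[0,0,0],[0,0,0],[0,0,0]],"gripper":[1,1,1,1,1]}'
python3 -m crank '{"travel":[[0.02,0,0],[0.03,0,0],[0.03,0,0],[0.03,0,0],[0.03,0,0]],"turn":[[0,0,0],[0,0,0],[0,0,0],[0,0,0],[0,0,0]],"gripper":[1,1,1,1,1]}'
```

```text
clock: 10.8
position: [0.5784, -0.0047, 0.057]
tool_rot: [-3.142, 0.0, 0.069]
force: [-2.5, -0.1, -0.2]
grip_width: 0.0127
finger_force: 59.5
clock: 11.3
position: [0.5786, -0.0047, 0.0569]
tool_rot: [-3.142, 0.001, 0.069]
force: [-5.7, 0.6, 0.9]
grip_width: 0.0128
finger_force: 59.6
clock: 11.8
position: [0.5787, -0.0047, 0.0569]
tool_rot: [-3.142, 0.001, 0.069]
force: [-7.0, 0.2, 1.7]
grip_width: 0.0128
finger_force: 59.7
```

```bash
python3 -m crank '{"travel":[[-0.03,0,0],[-0.03,0,0],[-0.03,0,0],[-0.03,0,0],[-0.03,0,0]],"turn":[[0,0,0],[0,0,0],[0,0,0],[0,0,0],[0,0,0]],"gripper":[1,1,1,1,1]}'
python3 -m crank '{"travel":[[-0.03,0,0],[-0.03,0,0],[-0.03,0,0],[-0.03,0,0],[-0.03,0,0]],"turn":[[0,0,0],[0,0,0],[0,0,0],[0,0,0],[0,0,0]],"gripper":[1,1,1,1,1]}'
```

```text
clock: 12.3
position: [0.5786, -0.0047, 0.0569]
tool_rot: [-3.141, 0.001, 0.069]
force: [-5.8, -0.4, 1.3]
grip_width: 0.013
finger_force: 59.6
clock: 12.8
position: [0.5786, -0.0047, 0.057]
tool_rot: [-3.142, 0.0, 0.069]
force: [-3.8, 0.3, -0.2]
grip_width: 0.013
finger_force: 59.6
```

```bash
python3 -m crank '{"travel":[[-0.03,0,0],[-0.03,0,0],[-0.03,0,0],[-0.03,0,0],[-0.03,0,0]],"turn":[[0,0,0],[0,0,0],[0,0,0],[0,0,0],[0,0,0]],"gripper":[1,1,1,1,1]}'
python3 -m crank '{"travel":[[-0.03,0,0],[-0.03,0,0],[-0.03,0,0],[-0.03,0,0],[-0.03,0,0]],"turn":[[0,0,0],[0,0,0],[0,0,0],[0,0,0],[0,0,0]],"gripper":[1,1,1,1,1]}'
python3 -c "
from h import *
o=bot.observe();print(o['position']*1000,o['force'])"
```

```text
clock: 13.3
position: [0.5784, -0.0047, 0.0571]
tool_rot: [-3.142, -0.0, 0.069]
force: [-2.5, -0.1, 0.1]
grip_width: 0.0128
finger_force: 59.5
clock: 13.8
position: [0.5781, -0.0047, 0.0571]
tool_rot: [-3.142, -0.0, 0.069]
force: [0.1, -0.1, -0.5]
grip_width: 0.0133
finger_force: 59.4
[578.12737798  -4.69517633  57.08387458] [ 0.08111281 -0.07944729 -0.52843645]
```

```bash
python3 -m crank '{"travel":[[-0.035,0,0],[-0.035,0,0],[-0.035,0,0],[-0.035,0,-0.08],[-0.035,0,-0.16]],"turn":[[0,0,0],[0,0,0],[0,0,0],[0,0,0],[0,0,0]],"gripper":[1,1,1,1,1]}'
python3 -m crank '{"travel":[[0,0,-0.05],[0,0,-0.1],[0,0,-0.15],[0,0,-0.2],[0,0,-0.2]],"turn":[[0,0,0],[0,0,0],[0,0,0],[0,0,0],[0,0,0]],"gripper":[1,1,1,1,1]}'
python3 -c "
from h import *
o=bot.observe();print(o['position']*1000,o['force'])"
```

```text
clock: 14.3
position: [0.5777, -0.0047, 0.0554]
tool_rot: [-3.142, -0.0, 0.069]
force: [0.2, 0.6, -0.4]
grip_width: 0.0133
finger_force: 59.4
clock: 14.8
position: [0.5776, -0.0047, 0.0534]
tool_rot: [-3.142, 0.0, 0.069]
force: [0.3, 0.2, -0.2]
grip_width: 0.0128
finger_force: 59.4
[577.61937829  -4.69829403  53.37255117] [ 0.26672099  0.18620969 -0.16396827]
```

```bash
python3 -m crank '{"travel":[[0.01,0,-0.03],[0.01,0,-0.06],[0.01,0,-0.09],[0.01,0,-0.12],[0.01,0,-0.12]],"turn":[[0,0,0],[0,0,0],[0,0,0],[0,0,0],[0,0,0]],"gripper":[1,1,1,1,1]}'
python3 -m crank '{"travel":[[0,0,-0.03],[0,0,-0.06],[0,0,-0.09],[0,0,-0.12],[0,0,-0.12]],"turn":[[0,0,0],[0,0,0],[0,0,0],[0,0,0],[0,0,0]],"gripper":[1,1,1,1,1]}'
python3 -c "
from h import *
o=bot.observe();print(o['position']*1000,o['force'])"
```

```text
clock: 15.3
position: [0.5777, -0.0047, 0.0522]
tool_rot: [-3.142, 0.0, 0.069]
force: [0.5, 1.0, 0.0]
grip_width: 0.0129
finger_force: 59.4
clock: 15.8
position: [0.5778, -0.0047, 0.0511]
tool_rot: [-3.142, -0.0, 0.069]
force: [-0.7, -0.3, 1.7]
grip_width: 0.0132
finger_force: 59.6
[577.79435774  -4.73119525  51.07399289] [-0.71982402 -0.32916597  1.71547489]
```

```bash
python3 -m crank '{"travel":[[0,0,-0.04],[0,0,-0.08],[0,0,-0.12],[0,0,-0.16],[0,0,-0.16]],"turn":[[0,0,0],[0,0,0],[0,0,0],[0,0,0],[0,0,0]],"gripper":[1,1,1,1,1]}'
python3 -m crank '{"travel":[[0,0,-0.04],[0,0,-0.08],[0,0,-0.12],[0,0,-0.12],[0,0,-0.12]],"turn":[[0,0,0],[0,0,0],[0,0,0],[0,0,0],[0,0,0]],"gripper":[1,1,1,1,1]}'
python3 -c "
from h import *
o=bot.observe();print(o['position']*1000,o['force'],o['moment'])"
```

```text
clock: 16.3
position: [0.5778, -0.0047, 0.0495]
tool_rot: [-3.142, -0.0, 0.069]
force: [-1.6, 0.3, 2.9]
grip_width: 0.0129
finger_force: 59.9
clock: 16.8
position: [0.5778, -0.0047, 0.0483]
tool_rot: [3.142, -0.0, 0.069]
force: [-1.0, 1.0, 3.6]
grip_width: 0.0133
finger_force: 60.0
[577.78245616  -4.72909372  48.27108606] [-0.99105474  0.97237299  3.62928357] [-0.01080125 -0.02199427 -0.03204546]
```

```bash
python3 -m crank '{"travel":[[-0.02,0,0],[-0.04,0,0],[-0.05,0,0],[-0.06,0,0],[-0.06,0,0]],"turn":[[0,0.4,0],[0,0.8,0],[-0.1,1.2,0],[-0.1,1.5,0],[-0.1,1.5,0]],"gripper":[1,1,1,1,1]}'
python3 -m crank '{"travel":[[-0.01,0,0],[-0.01,0,0],[-0.02,0,0],[-0.03,0,0],[-0.03,0,0]],"turn":[[0,0.4,0],[0,0.8,0],[-0.1,1.2,0],[-0.1,1.5,0],[-0.1,1.5,0]],"gripper":[1,1,1,1,1]}'
python3 -c "
from h import *
o=bot.observe();print(o['position']*1000,o['force'],o['moment'])"
```

```text
clock: 17.3
position: [0.5775, -0.0047, 0.0483]
tool_rot: [-3.142, 0.026, 0.069]
force: [0.1, 0.1, 5.8]
grip_width: 0.0135
finger_force: 60.3
clock: 17.8
position: [0.5773, -0.0047, 0.0484]
tool_rot: [-3.142, 0.052, 0.069]
force: [0.9, -0.8, 6.8]
grip_width: 0.0128
finger_force: 60.6
[577.33377494  -4.66304314  48.43695223] [ 0.88290721 -0.78560358  6.83875447] [-0.02257891 -0.62781787 -0.0113988 ]
```

```bash
python3 -m crank '{"travel":[[-0.05,0,0],[-0.1,-0.01,0],[-0.15,-0.01,0],[-0.2,-0.01,0],[-0.25,-0.02,0]],"turn":[[0,0.1,0],[0,0.2,0],[0,0.3,0],[0,0.4,0],[0,0.5,0]],"gripper":[1,1,1,1,1]}'
python3 -c "
from h import *
o=bot.observe();print(o['position']*1000,o['force'],o['moment'])"
```

```text
clock: 18.3
position: [0.5758, -0.0047, 0.0487]
tool_rot: [-3.141, 0.058, 0.069]
force: [6.4, 0.2, 6.4]
grip_width: 0.0128
finger_force: 60.5
[575.81236229  -4.73328508  48.74842396] [6.42931695 0.19898131 6.42467808] [ 0.19932211 -1.82508094  0.05031119]
```

```bash
python3 -m crank '{"travel":[[-0.04,0,-0.02],[-0.08,0,-0.04],[-0.12,-0.01,-0.06],[-0.16,-0.01,-0.07],[-0.2,-0.01,-0.07]],"turn":[[0,0.1,0],[0,0.2,0],[0,0.3,0],[0,0.3,0],[0,0.3,0]],"gripper":[1,1,1,1,1]}'
python3 -c "
from h import *
o=bot.observe();print(o['position']*1000,o['force'],o['moment'])"
```

```text
clock: 18.8
position: [0.5746, -0.0048, 0.0483]
tool_rot: [-3.141, 0.062, 0.069]
force: [8.9, 0.0, 5.9]
grip_width: 0.0132
finger_force: 60.6
[574.55399399  -4.8273457   48.25928181] [8.94542237 0.0190146  5.91906617] [ 0.15271266 -2.52587676 -0.0235374 ]
```

```bash
python3 -m crank '{"travel":[[-0.03,0,-0.03],[-0.06,0,-0.06],[-0.1,-0.01,-0.08],[-0.13,-0.01,-0.08],[-0.16,-0.01,-0.08]],"turn":[[0,0.2,0],[0,0.4,0],[0,0.5,0],[0,0.5,0],[0,0.5,0]],"gripper":[1,1,1,1,1]}'
python3 -c "
from h import *
o=bot.observe();print(o['position']*1000,o['force'],o['moment'])"
```

```text
clock: 19.3
position: [0.5734, -0.0049, 0.0476]
tool_rot: [-3.14, 0.07, 0.069]
force: [10.7, -0.2, 6.4]
grip_width: 0.0131
finger_force: 60.8
[573.35648384  -4.88119518  47.58076801] [10.69568071 -0.16909796  6.40400191] [ 0.19118184 -2.81659312  0.02621127]
```

Run:
```python
from h import *
f=grab('wrist','wrist5.png'); a=load('wrist3')
c=lambda p:cv2.resize(p[0:145,205:350][:,:,::-1].astype(np.uint8),None,fx=4,fy=4,interpolation=cv2.INTER_CUBIC)
cv2.imwrite('pics/c5.png',c(f['pixels']));o=bot.observe();print(o['force'],o['position'])
```

```text
[10.21253583  1.44366947  6.30482517] [ 0.57327763 -0.00480588  0.04757071]
```

View pics/c5.png

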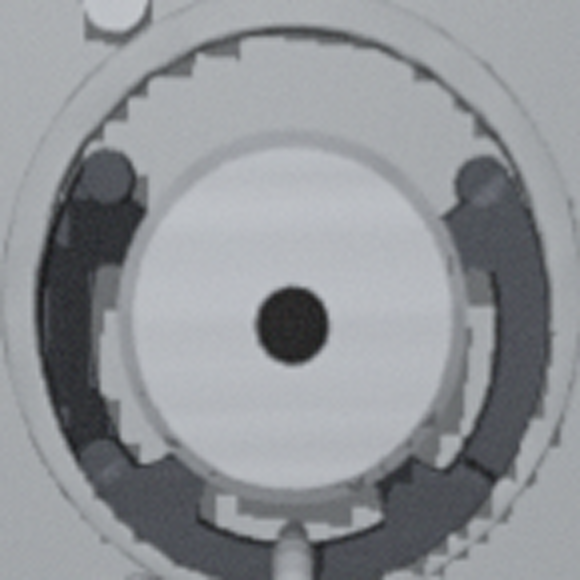

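The image shows shaft centre (292,325), front lug beads (107,178) and (482,180). The ring seems to have moved back only a little, so I'll compute how far.

Run:
```python
from h import *
np.set_printoptions(precision=2,suppress=True)
def do(name,uv,zr):
    w=load(name); sh=onz(w,uv[:1],.0645)[0]; b=onz(w,uv[1:],zr)
    print(name,'shaft',sh*1000,'beads-shaft',(b-sh)[:,:2]*1000, (b-sh)[:,:2].mean(0)*1000)
c4=np.array([[343,355],[187,218],[505,218]])/4.5+[200,10]-.4
for z in(.056,.058):do('wrist3',c4,z)
c5=np.array([[292,325],[107,178],[482,180]])/4+[205,0]-.4
for z in(.056,.0535,.0525): do('wrist5',c5,z)
```

```text
wrist3 shaft [657.56  -0.58  64.5 ] beads-shaft [[ 11.89  16.19]
 [ 14.05 -14.9 ]] [12.97  0.64]
wrist3 shaft [657.56  -0.58  64.5 ] beads-shaft [[ 11.66  15.97]
 [ 13.8  -14.73]] [12.73  0.62]
wrist5 shaft [657.62  -0.6   64.5 ] beads-shaft [[ 10.65  16.84]
 [ 12.76 -15.59]] [11.71  0.63]
wrist5 shaft [657.62  -0.6   64.5 ] beads-shaft [[ 10.84  17.18]
 [ 12.99 -15.89]] [11.91  0.64]
wrist5 shaft [657.62  -0.6   64.5 ] beads-shaft [[ 10.91  17.31]
 [ 13.08 -16.01]] [11.99  0.65]
```

```bash
python3 -m crank '{"travel":[[0.06,0,0],[0.12,0,0],[0.18,0.01,0],[0.24,0.02,0],[0.24,0.02,0]],"turn":[[0,0,0],[0,0,0],[0,0,0],[0,0,0],[0,0,0]],"gripper":[1,1,1,1,1]}'
python3 - <<'E'
from h import *
np.set_printoptions(precision=2,suppress=True)
grab('wrist','wrist6.png'); o=bot.observe();print(o['position']*1000,o['force'])
from scipy.optimize import least_squares
for n in('wrist3','wrist5','wrist6'):
    w=load(n); g=cv2.cvtColor(w['pixels'].astype(np.uint8),cv2.COLOR_RGB2GRAY).astype(np.float32)
    E=w['extrinsics']; print(n,'cam z',(-E[:3,:3].T@E[:3,3])*1000)
    # roller-plate rim (r=40) and wall outer edge: score gradient along projected circle
    gx=cv2.GaussianBlur(g,(0,0),.8); G=np.hypot(cv2.Sobel(gx,5,1,0),cv2.Sobel(gx,5,0,1))
    for R,z0 in((.0276,.055),(.0242,.055)):
        a=np.radians(np.r_[np.arange(-100,101,2)]+4)
        best=[]
        for dz in np.arange(-.008,.0041,.0005):
            b=(-1,)
            for cx in np.arange(.656,.6596,.0004):
                for cy in np.arange(-.0024,.0013,.0004):
                    P=np.c_[cx+R*np.cos(a),cy+R*np.sin(a),np.full(len(a),z0+dz)]
                    uv=proj(w,P).astype(np.float32); v=cv2.remap(G,uv[:,:1],uv[:,1:],1)
                    s=np.minimum(v,80).mean(); b=max(b,(s,cx*1e3,cy*1e3))
            best.append((b[0],dz*1e3,b[1],b[2]))
        best.sort(reverse=True); print(R,np.array(best[:4]))
E
```

```text
clock: 19.85
position: [0.5738, -0.0048, 0.0472]
tool_rot: [-3.14, 0.074, 0.069]
force: [-0.3, 1.0, 11.8]
grip_width: 0.013
finger_force: 61.4
[573.77  -4.83  47.23] [-0.66  0.19 11.49]
wrist3 cam z [651.71  -1.95 214.69]
0.0276 [[ 55.32  -7.5  656.    -2.4 ]
 [ 55.25  -8.   656.    -2.4 ]
 [ 55.11  -7.   656.    -2.4 ]
 [ 54.32  -6.5  656.    -2.4 ]]
0.0242 [[ 80.     3.   657.2   -0.4 ]
 [ 79.97   2.5  657.6   -0.4 ]
 [ 79.93   2.   657.6   -0.4 ]
 [ 79.73   1.5  657.6   -0.8 ]]
wrist5 cam z [658.92  -0.83 183.2 ]
0.0276 [[ 38.02  -8.   656.    -2.4 ]
 [ 33.52  -7.5  656.    -2.4 ]
 [ 28.8   -7.   656.    -2.4 ]
 [ 28.33  -3.5  657.2   -0.8 ]]
0.0242 [[ 80.   -3.  657.2  -0.4]
 [ 80.   -3.5 657.6  -0.4]
 [ 80.   -4.  657.6  -0.4]
 [ 80.   -4.5 657.6  -0.8]]
wrist6 cam z [659.93  -0.81 182.51]
0.0276 [[ 37.05  -8.   656.    -2.4 ]
 [ 32.5   -7.5  656.    -2.4 ]
 [ 28.98  -3.5  657.2   -0.8 ]
 [ 28.77  -4.   657.2   -0.8 ]]
0.0242 [[ 80.   -3.  657.2  -0.4]
 [ 80.   -3.5 657.6  -0.4]
 [ 80.   -4.  657.6  -0.4]
 [ 80.   -4.5 657.6  -0.4]]
```

```bash
python3 -m crank '{"travel":[[-0.06,0,0.05],[-0.12,-0.01,0.05],[-0.18,-0.01,0.05],[-0.25,-0.02,0.05],[-0.32,-0.02,0.05]],"turn":[[0,0,0],[0,0,0],[0,0,0],[0,0,0],[0,0,0]],"gripper":[1,1,1,1,1]}'
python3 -c "
from h import *
o=bot.observe();print(o['position']*1000,o['force'])"
```

```text
clock: 20.4
position: [0.5726, -0.0049, 0.0481]
tool_rot: [-3.14, 0.07, 0.069]
force: [12.5, 0.6, 5.7]
grip_width: 0.0133
finger_force: 60.7
[572.61824529  -4.86959795  48.05863014] [12.53944936  0.59300656  5.67313629]
```

```bash
cat > m.py <<'E'
from h import *
import sys
np.set_printoptions(precision=2,suppress=True)
w5=load('wrist5'); G=lambda w:cv2.GaussianBlur(cv2.cvtColor(w['pixels'].astype(np.uint8),cv2.COLOR_RGB2GRAY),(0,0),.7)
P=np.array([[292,325],[107,178],[482,180]])/4+[205,0]-.4
def meas(w):
    g=G(w);g5=G(w5);out=[]
    for (u,v),h in zip(P,(12,6,6)):
        u0,v0=int(round(u)),int(round(v)); t=g5[v0-h:v0+h+1,u0-h:u0+h+1]
        s=g[v0-h-20:v0+h+21,u0-h-20:u0+h+21]; r=cv2.matchTemplate(s,t,cv2.TM_CCOEFF_NORMED); _,mx,_,(a,b)=cv2.minMaxLoc(r)
        def sub(l,c,rr): d=l-2*c+rr; return 0 if d==0 else .5*(l-rr)/d
        du=sub(r[b,a-1],r[b,a],r[b,a+1]) if 0<a<40 else 0; dv=sub(r[b-1,a],r[b,a],r[b+1,a]) if 0<b<40 else 0
        out.append([u+a-20+du,v+b-20+dv,mx])
    out=np.array(out); sh=onz(w,out[:1,:2],.0645)[0]; bd=(onz(w,out[1:,:2],.056)-sh)[:,:2]*1000
    print('match',out[:,2],'beads',bd.ravel(),'mean',bd.mean(0))
    gf=G(w).astype(np.float32); M=np.hypot(cv2.Sobel(gf,5,1,0),cv2.Sobel(gf,5,0,1)); a=np.radians(np.arange(-50,55,1.5)); best=[]
    for dz in np.arange(-.009,.0061,.0005):
        b=max((np.minimum(cv2.remap(M,*[q.reshape(-1,1) for q in proj(w,np.c_[cx+.0242*np.cos(a),cy+.0242*np.sin(a),np.full(len(a),.055+dz)]).astype(np.float32).T],1),300).mean(),) for cx in np.arange(.6566,.6588,.0004) for cy in np.arange(-.0016,.0009,.0004))
        best.append((b[0],dz*1e3))
    best.sort(reverse=True); print('wall',np.array(best[:3]).ravel())
    o=bot.observe();print(o['position']*1000,o['force'])
if __name__=='__main__':
    for n in sys.argv[2:]: meas(load(n))
    meas(grab('wrist',sys.argv[1]+'.png'))
E
python3 m.py wrist7 wrist5 wrist6
```

```text
match [1. 1. 1.] beads [ 10.66  16.85  12.78 -15.6 ] mean [11.72  0.63]
wall [191.14  -3.   190.83  -5.   190.58  -7.5 ]
[572.62  -4.87  48.06] [12.54  0.59  5.67]
match [1.   0.99 0.96] beads [ 10.84  16.78  12.92 -15.6 ] mean [11.88  0.59]
wall [188.3   -3.   187.83  -5.   187.69  -5.5 ]
[572.62  -4.87  48.06] [12.54  0.59  5.67]
match [1.   0.95 0.94] beads [ 10.02  17.04  12.23 -15.87] mean [11.12  0.59]
wall [188.46  -3.   188.23  -5.   187.41  -7.  ]
[572.53  -4.86  48.08] [11.11  0.69  6.44]
```

```bash
python3 -m crank '{"travel":[[-0.04,0,-0.01],[-0.08,0,-0.02],[-0.12,-0.01,-0.03],[-0.16,-0.01,-0.03],[-0.16,-0.01,-0.03]],"turn":[[0,0.1,0],[0,0.2,0],[0,0.3,0],[0,0.4,0],[0,0.4,0]],"gripper":[1,1,1,1,1]}'
python3 m.py wrist8
```

```text
clock: 20.95
position: [0.5713, -0.0049, 0.0479]
tool_rot: [-3.14, 0.076, 0.069]
force: [11.6, 2.0, 6.7]
grip_width: 0.0132
finger_force: 60.8
match [1.  0.9 0.9] beads [  8.84  17.25  10.85 -16.34] mean [9.84 0.46]
wall [175.19  -9.   175.17  -8.5  171.71  -7.  ]
[571.26  -4.9   47.85] [10.87  1.04  7.13]
```

```bash
python3 -m crank '{"travel":[[-0.05,0,0],[-0.1,0,0],[-0.15,-0.01,0],[-0.2,-0.01,0],[-0.25,-0.02,0]],"turn":[[0,0,0],[0,0,0],[0,0,0],[0,0,0],[0,0,0]],"gripper":[1,1,1,1,1]}'
python3 m.py wrist9
```

```text
clock: 21.5
position: [0.5693, -0.0051, 0.048]
tool_rot: [-3.14, 0.075, 0.069]
force: [14.5, 0.5, 7.1]
grip_width: 0.0129
finger_force: 60.8
match [0.99 0.87 0.86] beads [  6.68  17.62   9.14 -16.74] mean [7.91 0.44]
wall [105.6   -5.5  105.09  -5.   103.9   -7.  ]
[569.05  -5.1   47.96] [12.64  1.38  6.95]
```

```bash
python3 -m crank '{"travel":[[0,0,0],[-0.02,0,0],[-0.05,0,0],[-0.08,0,0],[-0.11,0,0]],"turn":[[0,0,0],[0,0,0],[0,0,0],[0,0,0],[0,0,0]],"gripper":[1,1,1,1,1]}'
python3 m.py wrist10
python3 -m crank '{"travel":[[0,0,0],[-0.02,0,0],[-0.05,0,0],[-0.08,0,0],[-0.11,0,0]],"turn":[[0,0,0],[0,0,0],[0,0,0],[0,0,0],[0,0,0]],"gripper":[1,1,1,1,1]}'
python3 m.py wrist11
```

```text
clock: 22.05
position: [0.5678, -0.0051, 0.0479]
tool_rot: [-3.14, 0.076, 0.069]
force: [13.9, 0.7, 6.3]
grip_width: 0.0131
finger_force: 60.7
match [0.99 0.84 0.87] beads [  5.31  17.71   7.65 -16.98] mean [6.48 0.36]
wall [86.64 -6.   85.99 -5.5  83.83 -7.5 ]
[567.75  -5.18  47.88] [10.96  0.39  6.61]
clock: 22.6
position: [0.5666, -0.0052, 0.0479]
tool_rot: [-3.14, 0.076, 0.069]
force: [13.0, 0.5, 6.3]
grip_width: 0.0127
finger_force: 60.8
match [0.93 0.81 0.92] beads [  4.68  17.76   6.77 -17.03] mean [5.72 0.36]
wall [68.35 -6.   67.67 -5.5  66.93 -7.5 ]
[566.45  -5.15  47.83] [10.14  0.34  6.51]
```

```bash
python3 -m crank '{"travel":[[-0.02,0,0],[-0.04,0,0],[-0.07,0,0],[-0.1,0,0],[-0.13,-0.01,0]],"turn":[[0,0,0],[0,0,0],[0,0,0],[0,0,0],[0,0,0]],"gripper":[1,1,1,1,1]}'
python3 m.py wrist12
python3 -m crank '{"travel":[[-0.02,0,0],[-0.04,0,0],[-0.07,0,0],[-0.1,0,0],[-0.13,-0.01,0]],"turn":[[0,0,0],[0,0,0],[0,0,0],[0,0,0],[0,0,0]],"gripper":[1,1,1,1,1]}'
python3 m.py wrist13
```

```text
clock: 23.15
position: [0.5649, -0.0053, 0.0478]
tool_rot: [-3.14, 0.077, 0.069]
force: [10.7, 0.8, 7.9]
grip_width: 0.0132
finger_force: 60.9
match [0.44 0.62 0.85] beads [ 17.3   16.59  19.32 -18.36] mean [18.31 -0.89]
wall [48.69 -6.   47.08 -6.5  44.93 -5.5 ]
[564.82  -5.24  47.79] [8.13 1.15 7.93]
clock: 23.7
position: [0.5633, -0.0054, 0.0477]
tool_rot: [-3.14, 0.078, 0.069]
force: [7.2, 0.9, 7.0]
grip_width: 0.0128
finger_force: 60.9
match [0.53 0.6  0.65] beads [  9.95  13.    13.01 -13.7 ] mean [11.48 -0.35]
wall [29.17 -6.   28.3  -6.5  27.28 -5.5 ]
[563.13  -5.39  47.69] [6.43 0.59 8.29]
```

```bash
python3 -m crank '{"travel":[[-0.03,0,0],[-0.06,0,0],[-0.09,0,0],[-0.12,0,0],[-0.15,-0.01,0]],"turn":[[0,0,0],[0,0,0],[0,0,0],[0,0,0],[0,0,0]],"gripper":[1,1,1,1,1]}'
python3 -m crank '{"travel":[[-0.03,0,0],[-0.06,0,0],[-0.09,0,0],[-0.12,0,0],[-0.15,-0.01,0]],"turn":[[0,0,0],[0,0,0],[0,0,0],[0,0,0],[0,0,0]],"gripper":[1,1,1,1,1]}'
python3 -c "
from h import *
f=grab('wrist','wrist14.png');o=bot.observe();print(o['position']*1000,o['force'])
cv2.imwrite('pics/c6.png',cv2.resize(f['pixels'][:200,150:410][:,:,::-1].astype(np.uint8),None,fx=3,fy=3,interpolation=cv2.INTER_CUBIC))"
```

```text
clock: 24.25
position: [0.5616, -0.0055, 0.0477]
tool_rot: [-3.14, 0.078, 0.069]
force: [7.1, 1.1, 8.1]
grip_width: 0.0129
finger_force: 61.0
clock: 24.75
position: [0.56, -0.0056, 0.0477]
tool_rot: [-3.14, 0.078, 0.069]
force: [6.5, 0.6, 8.5]
grip_width: 0.013
finger_force: 61.0
[559.89387024  -5.6345733   47.65466239] [5.20625213 0.79269122 9.03613602]
```

```bash
cat > ring.py <<'E'
from h import *
import sys
np.set_printoptions(precision=1,suppress=True)
def mask(w,z=.053,R=.07):
    im=w['pixels'].astype(int); g=im.sum(2)/3; m=((g>40)&(g<105)).astype(np.uint8)
    H,W=m.shape; v,u=np.mgrid[0:H,0:W]; P=onz(w,np.c_[u.ravel(),v.ravel()],z)[:,:2].reshape(H,W,2)*1000
    return m,P
if __name__=='__main__':
  for n in sys.argv[1:]:
    w=load(n); m,P=mask(w); m[260:]=0
    k,l,st,c=cv2.connectedComponentsWithStats(m)
    print(n)
    for i in sorted(range(1,k),key=lambda i:-st[i,4])[:5]:
        q=P[l==i]; print(st[i],'x',q[:,0].min(),q[:,0].max(),'y',q[:,1].min(),q[:,1].max(),'mean',q.mean(0), w['pixels'][l==i].mean(0))
    rows=[]
    for x in np.arange(670,590,-2.5):   # ascii map in world frame, shades at z=.053
        uv=proj(w,np.c_[np.full(33,x/1000),np.linspace(.035,-.035,33),np.full(33,.053)]).astype(np.float32)
        g=cv2.remap(w['pixels'].astype(np.float32).mean(2),uv[:,:1],uv[:,1:],1,borderValue=255).ravel()
        print(int(x),''.join('#' if a<65 else '+' if a<105 else '-' if a<135 else '.' for a in g))
E
python3 ring.py wrist3 wrist14
```

```text
wrist3
[ 371    0   29  260 2500] x 575.1416234430345 697.2469980954371 y -62.316012308643174 -46.72757792084624 mean [643.  -53.8] [86.7 87.9 88.3]
[ 170    0   36  260 2393] x 568.6043254964832 690.7513330453219 y 31.699326081658146 47.234380129067404 mean [637.5  40.1] [77.9 79.6 80.5]
[ 229   54   98   88 1851] x 634.3784919184814 673.7428483657742 y -23.82697570126123 20.806565267275147 mean [649.4  -8.2] [79.5 82.2 87.6]
[412   0 115  71 962] x 670.1404014206627 700.8192599308366 y -104.6872034552176 -60.717428507380994 mean [688.8 -79.9] [87.2 92.5 97.6]
[406 133 154  57 731] x 620.1289080449162 642.2939427635332 y -145.46207262740862 -64.0189263810119 mean [ 629.2 -102.3] [86.1 92.  98.1]
670 ........++.............+++.......
667 ......-.++............-+++-......
665 .......---.............++++......
662 ......+-+................++-...+-
660 .....-+-........##.......++...-++
657 .....---.......###.......++-.-.++
655 ......--........+-.......++......
652 ......+-...............-.++......
650 ......---.............--.++......
647 ......--+-............+.++-......
645 .....-.-++
[... 2044 characters left out ...]
........#++.....
635 .......###...............++......
632 -.......##.-.+.-.....+++#++...+..
630 -...-...++++++--.....+++++...#.-.
627 +....+...+++++........+++...+--..
625 +.....+...++++#-.--+++++.........
622 +..........-+++++.-++++..........
620 +..............-+..+-............
617 +................................
615 +................................
612 +................................
610 +................................
607 +-...............................
605 +-...............................
602 ++...............................
600 ++..............-...-............
597 ++...................+...........
595 ++.............-.....-...........
592 ++.............#######-..........
```

```bash
python3 -m crank '{"travel":[[-0.07,0,0.02],[-0.14,0,0.04],[-0.21,-0.01,0.06],[-0.28,-0.02,0.08],[-0.35,-0.03,0.08]],"turn":[[0,0,0],[0,0,0],[0,0,0],[0,0,0],[0,0,0]],"gripper":[1,1,1,1,1]}'
python3 -c "
from h import *
f=grab('wrist','wrist15.png')"
python3 ring.py wrist15 | tail -33
```

```text
clock: 25.3
position: [0.556, -0.0059, 0.0482]
tool_rot: [-3.139, 0.079, 0.069]
force: [7.0, 0.4, 6.0]
grip_width: 0.0128
finger_force: 60.8
[438  93 122  58 809] x 622.3295764668613 640.2102487685552 y -114.19834038111894 -61.552660670837795 mean [630.7 -86.1] [83.  87.6 92.2]
670 .................................
667 .................................
665 .................................
662 ......-..........................
660 ...............###.........+....+
657 ...............###.........-.-..-
655 .......................-...-.....
652 .......................++........
650 ........-+-...........-#++..-....
647 ........###-.........-#++++......
645 .......+#####-.....--++++++......
642 .......+#+-++.--------...#++.....
640 .......--+.....-----.....+++.....
637 .......++.................++.....
635 .......+#+...............+++.....
632 .......##+.-...-.........++-..+-.
630 -...-...#-.....-.....+...++..#--.
627 +....+..#++-+++......++++++.+.-..
625 +.....+..+++++-.......++++.......
622 +....----.++++.......#+++........
620 +..........+++++#--+++++.........
617 +............-+++..#+-...........
615 +................................
612 +................................
610 +................................
607 +................................
605 +-...............................
602 ++...............................
600 ++...............-.-.............
597 ++..................-............
595 ++..............-...--...........
592 ++...................-...........
```

```bash
python3 -m crank '{"travel":[[-0.08,0,0.02],[-0.16,-0.01,0.04],[-0.24,-0.02,0.06],[-0.32,-0.02,0.08],[-0.4,-0.03,0.1]],"turn":[[0,0,0],[0,0,0],[0,0,0],[0,0,0],[0,0,0]],"gripper":[1,1,1,1,1]}'
python3 -m crank '{"travel":[[-0.08,0,0],[-0.16,-0.01,0],[-0.24,-0.02,0],[-0.32,-0.02,0],[-0.4,-0.03,0]],"turn":[[0,0,0],[0,0,0],[0,0,0],[0,0,0],[0,0,0]],"gripper":[1,1,1,1,1]}'
python3 -c "
from h import *
f=grab('wrist','wrist16.png')"
python3 ring.py wrist16 | tail -32
```

```text
clock: 25.85
position: [0.55, -0.0064, 0.0484]
tool_rot: [-3.139, 0.083, 0.069]
force: [-0.7, -0.2, -1.3]
grip_width: 0.013
finger_force: 59.7
clock: 26.35
position: [0.5465, -0.0067, 0.0487]
tool_rot: [-3.139, 0.082, 0.069]
force: [-0.3, -0.7, -1.0]
grip_width: 0.013
finger_force: 59.7
670 .................................
667 .................................
665 .................................
662 .................................
660 .................................
657 .............................-.++
655 .......................-.........
652 .......................-.........
650 ......................--...-.....
647 ......-.....-........--.....-....
645 .....-......---...--+-...........
642 ..............-+++----...........
640 ..........................-......
637 .................................
635 .........-.......................
632 -..............................+.
630 -........++...................#-.
627 +........+++................-#--.
625 +....+-..-+................+++-..
622 +....##+#--..............-.......
620 +....-++###........++---.........
617 +..............--+##+#+##........
615 +................................
612 +.................-..............
610 +................................
607 +-...............................
605 +-...............................
602 ++...............................
600 ++...............................
597 ++.................-.............
595 ++...............................
592 ++...............................
```

Run:
```python
from h import *
w=load('wrist16'); s=grab('side','side2.png')
a=cv2.resize(w['pixels'][0:300,130:430],(500,500),interpolation=cv2.INTER_CUBIC)
b=cv2.resize(s['pixels'][180:290,220:400],(300,183),interpolation=cv2.INTER_CUBIC)
c=cv2.resize(s['pixels'][200:260,260:370],(300,164),interpolation=cv2.INTER_CUBIC)
im=np.zeros((500,800,3),np.uint8); im[:,:500]=a; im[:183,500:]=b; im[200:364,500:]=c
cv2.imwrite('pics/last.png',im[:,:,::-1])
```

```text
(no output)
```

View pics/last.png

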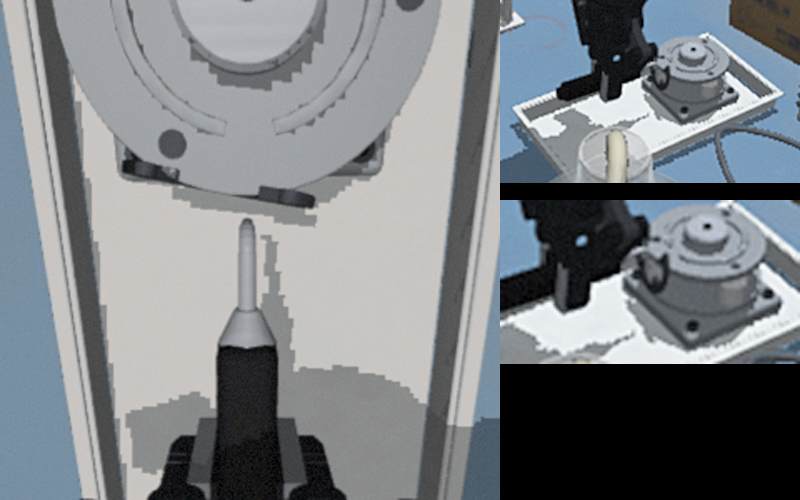

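The ring has left the plate. It now stands on edge just behind the rotor's rim, its arm ends at (140,168) and (275,192), clear of the tip at (247,225). I'll raise the pick and work out where the ring is.

```bash
python3 -m crank '{"travel":[[-0.5,0,0],[-1,0,0],[-1.5,0,1],[-1.5,0,2.5],[-1.5,0,4]],"turn":[[0,0,0],[0,-1,0],[0.1,-2,0],[0.2,-3,0],[0.3,-4.7,0]],"gripper":[1,1,1,1,1]}'
python3 - <<'E'
from h import *
np.set_printoptions(precision=1,suppress=True)
def ray(f,uv):
    a=onz(f,uv,0.);b=onz(f,uv,.1);return a,b
for n in('wrist','side','scene'):
    f=grab(n,n+'20.png')
    P0=proj(f,[[.615,0,.03]])[0]; print(n,P0)
    g=f['pixels'].mean(2)
    u0,v0=P0.astype(int)
    if n=='wrist': rng=(np.arange(v0-30,v0+35,2),np.arange(u0-70,u0+72,1.5))
    else: rng=(np.arange(v0-16,v0+18,1),np.arange(u0-22,u0+45,1))
    print('u from',rng[1][0])
    for v in rng[0]:
        print(v,''.join('#' if a<60 else '+' if a<100 else '-' if a<135 else '.' if a<175 else ' ' for a in g[v,rng[1].astype(int)]))
    if n!='wrist':
        for x in(.61,.617):
            for z in (.002,.014,.03,.05): print(x,z,proj(f,[[x,.02,z],[x,-.02,z]]).ravel())
E
```

```text
clock: 26.95
position: [0.5313, -0.0068, 0.0898]
tool_rot: [-3.14, -0.001, 0.069]
force: [-0.8, -0.7, -0.4]
grip_width: 0.0129
finger_force: 59.6
wrist [273.6  88.1]
u from 203.0
58          .................+++++++-......................................................------+
60          .......-.........+++++++-....................................................--------+
62          ........-#+++--...-++++.....................................................--+++----+
64          .....-+###++++++..........................................................-+#####++--+
66          .....#####+++++###+.....................................................--+########--+
68          .....############-+--+-................................................++-+########+-+
70          ....-############++.-++.............................................-++--+#########+--
72           ..-+##############+++-...........................................-++----+#########-.-
74           -..-+#####++++#++##+++...............................-........-+++-------+#######+-.-
76           -...+++##########
[... 7206 characters left out ...]
-++++++---------------...--.--..............
235                  ..-------+++---------------..--.----.............-
236                    ..--.------------------.....----......  ......--
237                     ..-....-----------.......----.......    .....--
238                      .....-------------.....---.......      .....--
239                       ..-----.-.-------..----........      ........
0.61 0.002 [307.3 231.3 321.4 240.1]
0.61 0.014 [307.5 226.1 321.7 234.7]
0.61 0.03 [307.8 218.9 322.2 227.4]
0.61 0.05 [308.2 209.7 322.7 218. ]
0.617 0.002 [309.9 230.2 324.1 238.9]
0.617 0.014 [310.2 224.9 324.4 233.5]
0.617 0.03 [310.5 217.8 324.9 226.2]
0.617 0.05 [310.9 208.6 325.5 216.9]
```

Run:
```python
from h import *
from scipy.optimize import least_squares
np.set_printoptions(precision=1,suppress=True)
F={n:load(n+'20') for n in('wrist','side','scene')}
def tri(d,w=None):
    r=least_squares(lambda p:np.concatenate([(proj(F[n],p)[0]-uv) for n,uv in d.items()]),[.615,0,.03]); return r.x*1000,r.fun
print('bottom',*tri(dict(side=(318,233),scene=(318.5,223.5))))
print('right arm top',*tri(dict(side=(320.5,220.5),scene=(323.5,210.5))))
print('left arm mid',*tri(dict(side=(312,226),scene=(312.5,216))))
print('left arm top',*tri(dict(side=(312,214),scene=(311.5,206))))
print('bottom3',*tri(dict(side=(318,233),scene=(318.5,223.5),wrist=(275,90))))
print('right3',*tri(dict(side=(320.5,220.5),scene=(323.5,210.5),wrist=(276,77))))
print('right3b',*tri(dict(side=(320.5,220.5),scene=(323.5,210.5),wrist=(293,80))))
print('left3',*tri(dict(side=(312,214),scene=(311.5,206),wrist=(213,67))))
for n in('side','scene'):print(n,proj(F[n],[.593,-.002,.11])[0], 'plate back',proj(F[n],[.6176,-.003,.053])[0])
w=F['wrist']; print(onz(w,[[213,67],[276,77],[275,90],[293,80],[240,84]],.05)*1000); print(onz(w,[[213,67],[276,77],[275,90],[293,80],[240,84]],.014)*1000)
```

```text
bottom [623.9   2.6  21.3] [-0.5 -0.7  0.6  0.7]
right arm top [621.9  -8.5  57. ] [ 0.1  0.2 -0.1 -0.2]
left arm mid [613.2   8.2  38.4] [-0.7 -1.   0.9  1. ]
left arm top [620.9  21.7  52.7] [-0.3 -0.5  0.4  0.5]
bottom3 [614.8  -1.4  27.1] [-3.6 -0.5 -1.3  0.4  1.  -1.2]
right3 [619.9  -1.8  53.9] [-2.8 -0.2 -3.5  0.3  1.1 -1.2]
right3b [618.4  -9.9  58.9] [-1.2  0.3 -1.  -0.2  0.4 -0.4]
left3 [622.7  31.   47.6] [-2.1 -1.3 -2.3  0.7  0.9 -0.8]
side [305.5 198.7] plate back [316.8 221.4]
scene [310.6 187.7] plate back [319.5 211.8]
[[622.1  31.   50. ]
 [619.6  -1.2  50. ]
 [613.3  -1.1  50. ]
 [618.8 -10.   50. ]
 [615.   17.   50. ]]
[[625.1  37.8  14. ]
 [622.1  -0.8  14. ]
 [614.6  -0.7  14. ]
 [621.1 -11.3  14. ]
 [616.6  21.1  14. ]]
```

```bash
python3 -m crank '{"travel":[[1,0,0],[2,0,0],[3.3,0.02,-1],[3.3,0.02,-2.2],[3.3,0.02,-3.2]],"turn":[[0,0,0],[0,0,0],[0,0,0],[0,0,0],[0,0,0]],"gripper":[1,1,1,1,1]}'
python3 -m crank '{"travel":[[0,0,-0.1],[0,0,-0.2],[0,0,-0.3],[0,0,-0.4],[0,0,-0.4]],"turn":[[0,0,0],[0,0,0],[0,0,0],[0,0,0],[0,0,0]],"gripper":[1,1,1,1,1]}'
```

```text
clock: 27.6
position: [0.5642, -0.0066, 0.0551]
tool_rot: [-3.14, 0.001, 0.069]
force: [-0.7, 0.3, -1.3]
grip_width: 0.0133
finger_force: 59.6
clock: 28.1
position: [0.5646, -0.0064, 0.0529]
tool_rot: [-3.14, -0.0, 0.069]
force: [-0.3, 0.5, -0.2]
grip_width: 0.0133
finger_force: 59.6
```

Lower until I feel the plate lightly.

```bash
python3 -m crank '{"travel":[[0,0,-0.03],[0,0,-0.06],[0,0,-0.09],[0,0,-0.12],[0,0,-0.12]],"turn":[[0,0,0],[0,0,0],[0,0,0],[0,0,0],[0,0,0]],"gripper":[1,1,1,1,1]}'
python3 -m crank '{"travel":[[0,0,-0.03],[0,0,-0.06],[0,0,-0.09],[0,0,-0.12],[0,0,-0.12]],"turn":[[0,0,0],[0,0,0],[0,0,0],[0,0,0],[0,0,0]],"gripper":[1,1,1,1,1]}'
```

```text
clock: 28.6
position: [0.5646, -0.0065, 0.0515]
tool_rot: [-3.14, -0.0, 0.069]
force: [-0.2, 0.0, -0.8]
grip_width: 0.0135
finger_force: 59.6
clock: 29.1
position: [0.5646, -0.0065, 0.0503]
tool_rot: [-3.14, -0.0, 0.069]
force: [0.1, 0.0, -0.4]
grip_width: 0.0132
finger_force: 59.7
```

```bash
python3 -m crank '{"travel":[[0,0,-0.03],[0,0,-0.06],[0,0,-0.09],[0,0,-0.12],[0,0,-0.12]],"turn":[[0,0,0],[0,0,0],[0,0,0],[0,0,0],[0,0,0]],"gripper":[1,1,1,1,1]}'
python3 -m crank '{"travel":[[0,0,-0.03],[0,0,-0.06],[0,0,-0.06],[0,0,-0.06],[0,0,-0.06]],"turn":[[0,0,0],[0,0,0],[0,0,0],[0,0,0],[0,0,0]],"gripper":[1,1,1,1,1]}'
```

```text
clock: 29.6
position: [0.5646, -0.0065, 0.0491]
tool_rot: [-3.14, -0.0, 0.069]
force: [-0.1, -0.6, 2.1]
grip_width: 0.0126
finger_force: 59.8
clock: 30.1
position: [0.5646, -0.0065, 0.0486]
tool_rot: [-3.14, -0.0, 0.069]
force: [-1.3, -0.6, 2.7]
grip_width: 0.0131
finger_force: 59.9
```

```bash
python3 -m crank '{"travel":[[0,0,0.13],[-0.1,0,0.13],[-0.3,-0.02,0.13],[-0.5,-0.04,0.13],[-0.7,-0.05,0.13]],"turn":[[0,0,0],[0,0,0],[0,0,0],[0,0,0],[0,0,0]],"gripper":[1,1,1,1,1]}'
python3 -m crank '{"travel":[[-0.3,0,0],[-0.6,-0.02,0],[-0.9,-0.04,0],[-1.2,-0.05,0],[-1.5,-0.06,0]],"turn":[[0,0,0],[0,0,0],[0,0,0],[0,0,0],[0,0,0]],"gripper":[1,1,1,1,1]}'
python3 -m crank '{"travel":[[-0.4,0,0],[-0.8,0,0],[-1.2,0,1],[-1.2,0,2.5],[-1.2,0,4]],"turn":[[0,0,0],[0,0,0],[0,0,0],[0,0,0],[0,0,0]],"gripper":[1,1,1,1,1]}'
cat > map.py <<'E'
from h import *
import sys
f=grab('wrist',sys.argv[1]+'.png')
for x in np.arange(640,500,-4):
    uv=proj(f,np.c_[np.full(40,x/1000),np.linspace(.06,-.06,40),np.full(40,.004)]).astype(np.float32)
    g=cv2.remap(f['pixels'].astype(np.float32).mean(2),uv[:,:1],uv[:,1:],1,borderValue=255).ravel()
    print(int(x),''.join('#' if a<60 else '+' if a<100 else '-' if a<135 else '.' if a<175 else ' ' for a in g))
E
python3 map.py wrist21
```

```text
clock: 30.6
position: [0.5574, -0.007, 0.0499]
tool_rot: [-3.14, -0.0, 0.069]
force: [1.2, -0.4, 0.2]
grip_width: 0.0131
finger_force: 59.8
clock: 31.1
position: [0.5422, -0.0076, 0.0498]
tool_rot: [-3.14, 0.0, 0.069]
force: [0.4, 0.1, 0.1]
grip_width: 0.0128
finger_force: 59.7
clock: 31.6
position: [0.5302, -0.0076, 0.0909]
tool_rot: [-3.14, 0.0, 0.069]
force: [0.0, -0.2, -0.8]
grip_width: 0.0131
finger_force: 59.7
640   +-   .................-........+..    
636   ++   ......++................---.     
632   ++.  ......++...............+##--     
628   ++.   .##+#-..............+-+##-.     
624   ++.   .###+#-.......+++++------..     
620  .++.   .-++####++-+-#######+---..      
616  .-+.   ----+++--+########+....         
612  ..+-        .................          
608    +-          ............             
604    +-                   .....           
600    ++                                   
596    ++                                   
592    ++.                                  
588   .++.               -                  
584   .-+.               .-                 
580 .
[... 194 characters left out ...]
      ...  .             
560 .   ++               ...  ..            
556 .   ++               ...   .            
552 .  .-+               ..-   .            
548 .. ..+-             ....- ...           
544 ..  .+-             -...--...           
540 ..   +-            -.. ..--...          
536 ..   ++            -.....-+...          
532 ..   ++            ########-..          
528 ..   ++           .########+...         
524 ..  .++.          .########+...         
520 ..  .++.           #########....        
516 ... .-+.           #########......      
512 ... ..+.           #########............
508 ...  .+-         ..#########............
504 ...   ++       ....#########............
```

```bash
cat > fit.py <<'E'
from h import *
import sys
from scipy.optimize import differential_evolution
from scipy.spatial.transform import Rotation as Ro
np.set_printoptions(precision=1,suppress=True)
F={n:(load(n+sys.argv[1]) if len(sys.argv)<3 else grab(n,n+sys.argv[1]+'.png')) for n in('wrist','side','scene')}
off={}
for n,f in F.items():
    g=f['pixels'].astype(np.float32).mean(2); p=proj(f,[.6576,-.0006,.0645])[0]; h=14 if n=='wrist' else 5
    u,v=p.round().astype(int); s=g[max(v-h,0):v+h+1,u-h:u+h+1]; wgt=np.clip(80-s,0,None); yy,xx=np.mgrid[max(v-h,0):max(v-h,0)+s.shape[0],u-h:u-h+s.shape[1]]
    off[n]=np.array([(wgt*xx).sum(),(wgt*yy).sum()])/wgt.sum()-p if wgt.sum()>0 and p[1]>10 else np.zeros(2)
    print(n,p,off[n])
a=np.radians(np.r_[np.arange(58,303,6)]); 
inn=[];out=[]
for r in(19.5,21,22.7): inn.append(np.c_[r*np.cos(a),r*np.sin(a)])
for d in(58,-58,140,-140):
    for r in(13.5,16): inn.append([[r*np.cos(np.radians(d)),r*np.sin(np.radians(d))]])
for r in(17.2,26): out.append(np.c_[r*np.cos(a[3:-3]),r*np.sin(a[3:-3])])
out[0]=np.array([q for q in out[0] if abs(abs(np.degrees(np.arctan2(q[1],q[0])))-140)>16])
inn=np.vstack(inn);out=np.vstack(out); I=np.c_[inn,np.full(len(inn),1.5)]/1000; O=np.c_[out,np.full(len(out),1.5)]/1000
G={n:cv2.GaussianBlur(f['pixels'].astype(np.float32).mean(2),(0,0),.7) for n,f in F.items()}
def smp(n,P):
    uv=(proj(F[n],P)+off[n]).astype(np.float32); return cv2.remap(G[n],uv[:,:1],uv[:,1:],1,borderValue=200).ravel()
C=np.array([.6576,-.0006])
def cost(p,det=False):
    R=Ro.from_euler('ZYX',p[3:],degrees=True).as_matrix(); t=np.array(p[:3])/1000; c=0;D=[]
    for n in F:
        PI=I@R.T+t; PO=O@R.T+t
        if n=='wrist': # under the plate: hidden
            PI=PI[np.hypot(*(PI[:,:2]-C).T)>.0385]; PO=PO[np.hypot(*(PO[:,:2]-C).T)>.041]
        if len(PI)<10: c+=60;continue
        i=np.clip(smp(n,PI),40,150).mean(); o=np.clip(smp(n,PO),40,110).mean() if len(PO) else 70; D.append((n,i,o)); c+=i-.5*o
    if det: print(D)
    # penetration into rotor (z 18..53)
    P=I@R.T+t; q=(np.hypot(*(P[:,:2]-C).T)<.0395)&(P[:,2]<.052)&(P[:,2]>.001); return c+40*q.mean()+200*(P[:,2]<.0015).mean()
best=[]
for s in range(4):
    r=differential_evolution(cost,[(580,630),(-25,35),(2,55),(-180,180),(-90,90),(-40,40)],seed=s,maxiter=150,popsize=12,tol=1e-6); best.append((r.fun,r.x)); 
best.sort(key=lambda b:b[0])
for b in best:
    R=Ro.from_euler('ZYX',b[1][3:],degrees=True).as_matrix()
    P=(np.array([[-23.4,0,0],[12.4,19.8,0],[12.4,-19.8,0]])@R.T)+b[1][:3]; print(b[0],b[1],'back',P[0],'L',P[1],'R',P[2])
cost(best[0][1],True)
E
timeout 500 python3 fit.py 21 new
```

```text
wrist [278.  -16.1] [0. 0.]
side [335.7 209.6] [-0.1 -0.5]
scene [334.2 199.8] [0. 0.]
41.940582275390625 [620.1   3.3  47.2  -8.1 -80.9   1.4] back [616.4   3.9  24.1] L [624.4  22.7  59.5] R [619.7 -16.6  59.3]
41.96243667602539 [620.1   3.4  47.1  -9.2 -81.    2.4] back [616.5   3.9  24. ] L [624.4  22.7  59.5] R [619.6 -16.6  59.2]
73.19257308144606 [618.4   6.8  19.1  22.6  75.5  30.7] back [613.    4.5  41.8] L [623.7  27.4   9.6] R [618.8 -11.5   4.6]
73.2059626688484 [618.4   6.7  19.3  22.   75.4  30. ] back [612.9   4.5  41.9] L [623.8  27.3   9.8] R [618.8 -11.6   4.8]
[('wrist', np.float32(45.723408), np.float32(78.594124)), ('side', np.float32(52.6471), np.float32(76.76166)), ('scene', np.float32(62.1814), np.float32(81.86687))]
```

The fit shows the ring hanging vertically, its arm lugs hooked over the plate rim. The right arm tip is at (620,-17,59) mm. My first pull passed through the open mouth, so I'll now draw at the right arm itself.

```bash
python3 -m crank '{"travel":[[1,-0.3,0],[2.2,-0.8,0],[3.4,-0.8,-0.5],[3.4,-0.8,-2],[3.4,-0.8,-3.3]],"turn":[[0,0,0],[0,0,0],[0,0,0],[0,0,0],[0,0,0]],"gripper":[1,1,1,1,1]}'
python3 -m crank '{"travel":[[0,0,-0.2],[0,0,-0.4],[0,0,-0.6],[0,0,-0.7],[0,0,-0.7]],"turn":[[0,0,0],[0,0,0],[0,0,0],[0,0,0],[0,0,0]],"gripper":[1,1,1,1,1]}'
python3 -m crank '{"travel":[[-0.2,0,0],[-0.4,0,0],[-0.6,0,0],[-0.8,0,0],[-1,0,0]],"turn":[[0,0,0],[0,0,0],[0,0,0],[0,0,0],[0,0,0]],"gripper":[1,1,1,1,1]}'
python3 -m crank '{"travel":[[-0.3,0,0],[-0.6,0,0],[-0.9,0,0],[-1.2,0,0],[-1.5,0,0]],"turn":[[0,0,0],[0,0,0],[0,0,0],[0,0,0],[0,0,0]],"gripper":[1,1,1,1,1]}'
python3 map.py wrist22
```

```text
clock: 32.3
position: [0.5641, -0.0154, 0.0549]
tool_rot: [-3.14, 0.001, 0.069]
force: [-0.2, -0.6, -1.4]
grip_width: 0.0129
finger_force: 59.7
clock: 32.8
position: [0.5646, -0.0155, 0.0501]
tool_rot: [-3.14, -0.0, 0.069]
force: [-1.0, 0.6, 1.1]
grip_width: 0.0132
finger_force: 59.8
clock: 33.3
position: [0.5542, -0.0156, 0.0498]
tool_rot: [-3.14, 0.0, 0.069]
force: [0.2, 0.5, -0.6]
grip_width: 0.0133
finger_force: 59.7
clock: 33.8
position: [0.5393, -0.0156, 0.0498]
tool_rot: [-3.14, -0.0, 0.069]
force: [-0.2, -0.2, 0.0]
grip_width: 0.0128
finger_force: 59.7
640  +++ ...................-........+..    
636 .+++  ......+...-...............-+.     
632 -+++. +....+++................-##--     
628 .-++. ###++.-................-+##-      
624 ..++.   -###+#............-------..     
620   ++.   .+#-+##.......-++++++--...      
616   ++.   ---++++-###+...........         
612   ++-        ......++++-...-..          
608   +++            .....-....             
604  .+++              .  ..-               
600  -+++                   +               
596  .-++                  ..         
[... 341 characters left out ...]
        ...----          
560 . ..++.               -....---.         
556 . ..++.               --..###-.         
552 .   ++.               #######..         
548 .   ++-               #######..         
544 .   ++-               #######..         
540 .   +++               #######..         
536 .  .+++               #######-..        
532 .  -+++               #######-..-.......
528 .. .-++.           .- ########++.-......
524 .. ..++.         ..-++########++........
520 ..   ++.      .-.---++########++###-....
516 ..   ++-    .-..-###++########+++###..-.
512 ..   ++-    ...-+##+++########+++###....
508 ..   +++.   ....###+++#########++####...
504 ..  .+++.   ....###+++#########+++###..-
```

```bash
python3 -m crank '{"travel":[[0,0,1],[0,0,2],[-0.5,0.5,3],[-1,0.8,4],[-1,0.8,4]],"turn":[[0,0,0],[0,0,0],[0,0,0],[0,0,0],[0,0,0]],"gripper":[1,1,1,1,1]}'
sed -i 's/(580,630),(-25,35)/(580,640),(-45,45)/' fit.py
timeout 500 python3 fit.py 23 new; python3 map.py wrist24 | head -12
```

```text
clock: 34.35
position: [0.5295, -0.0068, 0.0914]
tool_rot: [-3.139, -0.002, 0.07]
force: [0.0, -0.4, -0.4]
grip_width: 0.0131
finger_force: 59.7
wrist [280.7 -22.2] [0. 0.]
side [335.7 209.6] [-0.1 -0.5]
scene [334.2 199.8] [0. 0.]
78.41831970214844 [617.8  11.7  23.1 -33.6  82.6 -12.5] back [615.3  13.4  46.3] L [626.3  29.3  10.3] R [612.   -7.6  11.4]
94.13994324662303 [639.   14.3  11.6  42.1  53.7  -6.3] back [628.7   5.   30.5] L [630.   32.6   0.4] R [659.    5.8   2.9]
94.19723999955272 [639.   14.2  11.9  42.3  53.5  -5.9] back [628.7   4.8  30.7] L [629.9  32.6   0.7] R [658.9   5.7   3.1]
98.02069639249612 [635.6  11.3   9.9  48.8  31.6  13.8] back [622.4  -3.7  22.2] L [629.7  33.7   7.5] R [655.4   4.7  -0.6]
[('wrist', np.float32(50.377228), np.float32(75.354485)), ('side', np.float32(67.06785), np.float32(74.61656)), ('scene', np.float32(78.136154), np.float32(84.354774))]
640   +-   .................-........+.     
636   ++   ......++................--+.     
632   ++.  .+#+..++...............+##+-     
628   ++.   #####+-.............+-+##+.     
624  .++.   .######-.........-+------..     
620  .++.   .-#--+###+-+---++++++---..      
616  .-+.   ---++++--###++-........         
612  ..+-        ........+#++.....          
608    +-            ..........             
604    ++             .   ...               
600    ++                    .              
596    ++
```

Run:
```python
from h import *
for n in('side','scene'):
    f=load(n+'23'); g=f['pixels'].mean(2); u0,v0=proj(f,[[.615,0,.03]])[0].astype(int); print(n,'u0',u0-24)
    for v in range(v0-22,v0+16): print(v,''.join('#' if a<55 else '+' if a<85 else '-' if a<115 else '.' if a<165 else ' ' for a in g[v,u0-24:u0+34]))
f=load('wrist23'); g=f['pixels'].mean(2); p=proj(f,[[.64,.05,.03],[.60,-.04,.03]]); print(p)
for v in range(int(p[0,1]),int(p[1,1]),2): print(v,''.join('#' if a<55 else '+' if a<85 else '-' if a<115 else '.' if a<165 else ' ' for a in g[v,int(p[0,0]):int(p[1,0]):1]))
```

```text
side u0 290
208 #####-....................     .......       ..     ..-.  
209 ###+-..................--.    .. ... .      .##.      .-..
210 #-....................+#+.    .....  ..     .--.       .-.
211 .. ..................-###.    ....   ..                 .-
212 ....................  ###. .   ..   .--.             ..  .
213 .................     ###-.-..      .-+...          ...   
214 ..............       -##+-+#-.....  .-++--..     ...+-.   
215 ............         -#+-.... ....  .++++---.....--++.    
216 ........          .  +++-.    ....  .---+---++++++++..   .
217 .......           .-+##+-.     ...   ..------------+.    .
218 ....         . .-----##+-.            ...----------..     
219 .         .  -----.--#+.--         .    ...-----....     .
220           .--------.-#+..+.        ...    ......       ...
221      .  -----.-..----++-.-+..      .--...            .....
222      .-----.-------.-#+-..-+..      ..--.............-... 
223 . .-------.-.--------#+--.-++-.       .................--.
224 .----------.-.----...-+--..--++..           .. ..     .-+-
225 -------------
[... 9792 characters left out ...]
                                                    ...........                                           
108     .   .-++++++-.                                                                                    ...........                                        
110     .   .-+++++++.                                                                                      ...........                                      
112     ..   -++++++-.                                                                                            .....                                      
114      .   .++++++-.                                                                                              ...
```

```bash
sed 's/(-180,180),(-90,90),(-40,40)/(-75,20),(-110,-50),(-50,50)/' fit.py > fit2.py
timeout 500 python3 fit2.py 23
```

```text
wrist [280.7 -22.2] [0. 0.]
side [335.7 209.6] [-0.1 -0.5]
scene [334.2 199.8] [0. 0.]
70.61996459960938 [619.9   8.7  42.7 -70.3 -80.4  50. ] back [618.6  12.4  19.6] L [627.6  25.1  57.4] R [613.7 -11.6  52.4]
70.62171936035156 [619.9   8.7  42.7 -70.3 -80.5  50. ] back [618.6  12.4  19.6] L [627.6  25.1  57.4] R [613.7 -11.6  52.4]
77.23532104492188 [619.6  10.2  28.3  19.9 -91.5 -40.6] back [620.2  10.4   4.9] L [626.3  28.6  41.1] R [612.3  -8.5  40.4]
77.36853790283203 [619.6  10.2  28.7  16.4 -90.7 -37.2] back [619.9  10.3   5.3] L [626.5  28.7  41.2] R [612.4  -8.4  40.9]
[('wrist', np.float32(55.999733), np.float32(77.030876)), ('side', np.float32(59.483562), np.float32(68.18699)), ('scene', np.float32(65.16603), np.float32(74.84086))]
```

```bash
python3 -m crank '{"travel":[[1.2,0.8,0],[2.6,2,0],[3.8,2.3,-0.3],[3.8,2.3,-1.8],[3.8,2.3,-3.2]],"turn":[[0,0,0],[0,0,0],[0,0,0],[0,0,0],[0,0,0]],"gripper":[1,1,1,1,1]}'
python3 -m crank '{"travel":[[0,0,-0.2],[0,0,-0.4],[0,0,-0.6],[0,0,-0.8],[0,0,-0.9]],"turn":[[0,0,0],[0,0,0],[0,0,0],[0,0,0],[0,0,0]],"gripper":[1,1,1,1,1]}'
python3 -m crank '{"travel":[[-0.2,0,0],[-0.4,0.05,0],[-0.6,0.1,0],[-0.8,0.2,0],[-1,0.3,0]],"turn":[[0,0,0],[0,0,0],[0,0,0],[0,0,0],[0,0,0]],"gripper":[1,1,1,1,1]}'
python3 -m crank '{"travel":[[-0.3,0,0],[-0.6,0,0],[-0.9,0,0],[-1.2,0,0],[-1.5,0,0]],"turn":[[0,0,0],[0,0,0],[0,0,0],[0,0,0],[0,0,0]],"gripper":[1,1,1,1,1]}'
python3 -m crank '{"travel":[[0,0,1],[0,-0.5,2],[-0.5,-1.5,3],[-1,-2.6,4],[-1,-2.6,4]],"turn":[[0,0,0],[0,0,0],[0,0,0],[0,0,0],[0,0,0]],"gripper":[1,1,1,1,1]}'
python3 map.py wrist25
```

```text
clock: 35.05
position: [0.5668, 0.015, 0.0562]
tool_rot: [-3.14, 0.001, 0.069]
force: [0.1, 0.2, -1.1]
grip_width: 0.0132
finger_force: 59.7
clock: 35.55
position: [0.5677, 0.0154, 0.049]
tool_rot: [-3.14, -0.001, 0.069]
force: [-0.6, -0.6, 2.4]
grip_width: 0.0137
finger_force: 59.9
clock: 36.05
position: [0.557, 0.0186, 0.0487]
tool_rot: [-3.14, 0.001, 0.069]
force: [0.2, 0.3, -1.3]
grip_width: 0.013
finger_force: 59.7
clock: 36.55
position: [0.5423, 0.0184, 0.0489]
tool_rot: [-3.14, -0.0, 0.069]
force: [-0.3, -0.0, -0.5]
grip_width: 0.0131
finger_force: 59.7
clock: 37.05
position: [0.5325, -0.0099, 0.0906]
tool_rot: [-3.14, -0.002, 0.066]
force: [-0.2, 0.8, -1.4]
grip_width: 0.0129
finger_force: 59.7
640  .++  ........-.................-+..    
636   ++   ......+-................---.     
632   ++.  .....-++...............+##-.     
628   ++.   ..-.................+-+##-      
624   ++.   .###--............+------.      
620  .++.   .-+..---++++++-++++++--...      
616  .-+.   ----+++--..............         
612  .-+-     .-++  ..............          
608   .+-   ++++-++++ ......
[... 486 characters left out ...]
       ..   ..           
560 .   ++                ..   ..           
556 .   ++                ...  ..           
552 .  .++               .-.-  ..           
548 .  .-+.              -...- ...          
544 .. ..+-             -.....+...          
540 ..   +-             -.. ..-+...         
536 ..   ++            -+++.+###...         
532 ..   ++            -########...         
528 ..   ++            +########-..         
524 ..   ++.           -########-..         
520 ..  .++.           .########+...        
516 ..  .-+.           .########+.........  
512 ... ..+-           -#########...........
508 ... ..+-         ...#########...........
504 ...   ++       .....#########---........
```

```bash
python3 -m crank '{"travel":[[0,1,2],[-1,5,4],[-2,9.5,4],[-3,14,4],[-4,18.5,4]],"turn":[[0,0,0],[0,0,1],[0,1,2],[-0.1,1.9,2.2],[-0.1,1.9,2.2]],"gripper":[1,1,1,1,1]}'
python3 -m crank '{"travel":[[-0.2,3,0],[-0.4,5.7,0],[-0.4,5.7,0],[-0.4,5.7,0],[-0.4,5.7,0]],"turn":[[0,0,0],[0,0,0],[0,0,0],[0,0,0],[0,0,0]],"gripper":[1,1,1,1,1]}'
python3 -c "
from h import *
o=bot.observe();print(o['position']*1000,o['tool_rot'])"
```

```text
clock: 37.6
position: [0.4921, 0.1795, 0.1287]
tool_rot: [-3.138, 0.033, 0.108]
force: [1.1, 0.1, -1.3]
grip_width: 0.0132
finger_force: 59.6
clock: 38.1
position: [0.4886, 0.2334, 0.1287]
tool_rot: [-3.139, 0.033, 0.107]
force: [-0.2, 0.4, -0.0]
grip_width: 0.0131
finger_force: 59.6
[488.62693413 233.42657283 128.6678001 ] [-3.13916618  0.0333798   0.1065798 ]
```

```bash
python3 -m crank '{"travel":[[-0.03,-0.07,-2],[-0.03,-0.07,-4],[-0.03,-0.07,-6],[-0.03,-0.07,-7.5],[-0.03,-0.07,-8.4]],"turn":[[0,0,0],[0,0,0],[0,0,0],[0,0,0],[0,0,0]],"gripper":[1,1,1,1,1]}'
python3 -m crank '{"travel":[[0,0,-0.5],[0,0,-1],[0,0,-1.5],[0,0,-2],[0,0,-2]],"turn":[[0,0,0],[0,0,0],[0,0,0],[0,0,0],[0,0,0]],"gripper":[1,1,1,1,1]}'
python3 -m crank '{"travel":[[0,0,-0.1],[0,0,-0.2],[0,0,-0.3],[0,0,-0.4],[0,0,-0.4]],"turn":[[0,0,0],[0,0,0],[0,0,0],[0,0,0],[0,0,0]],"gripper":[1,1,1,1,1]}'
```

```text
clock: 38.6
position: [0.4882, 0.2328, 0.0438]
tool_rot: [-3.139, 0.034, 0.106]
force: [-0.4, 1.0, -0.4]
grip_width: 0.0132
finger_force: 59.6
clock: 39.1
position: [0.4881, 0.2337, 0.0244]
tool_rot: [-3.139, 0.033, 0.108]
force: [0.4, 1.0, -0.5]
grip_width: 0.0133
finger_force: 59.6
clock: 39.6
position: [0.4882, 0.2337, 0.0208]
tool_rot: [-3.139, 0.033, 0.108]
force: [-0.8, 0.1, -1.6]
grip_width: 0.0132
finger_force: 59.6
```

```bash
python3 -m crank '{"travel":[[0,-0.06,-0.03],[0,-0.06,-0.06],[0,-0.06,-0.1],[0,-0.06,-0.1],[0,-0.06,-0.1]],"turn":[[0,0,0],[0,0,0],[0,0,0],[0,0,0],[0,0,0]],"gripper":[1,1,1,1,1]}'
python3 -m crank '{"travel":[[0,0,0],[0,0,0],[0,0,0],[0,0,0],[0,0,0]],"turn":[[0,0,0],[0,0,0],[0,0,0],[0,0,0],[0,0,0]],"gripper":[0.8,0.7,0.6,0.5,0.5]}' 
python3 -m crank '{"travel":[[0,0,0.5],[0,0,1.5],[0,0,4],[0,0,8],[0,0,12]],"turn":[[0,0,0],[0,0,0],[0,0,0],[0,-1,0],[0,-1.9,0]],"gripper":[0.5,0.5,0.5,0.5,0.5]}'
python3 -m crank '{"travel":[[0,0,2],[0,0,4],[0,0,6],[0,0,6],[0,0,6]],"turn":[[0,0,0],[0,0,0],[0,0,0],[0,0,0],[0,0,0]],"gripper":[0.5,0.5,0.5,0.5,0.5]}'
python3 - <<'E'
from h import *
np.set_printoptions(precision=4,suppress=True)
w=grab('wrist','wrist30.png'); im=w['pixels'].astype(int)
m=(im.sum(2)<110).astype(np.uint8)
k,l,st,c=cv2.connectedComponentsWithStats(m)
for i in range(1,k):
    if not 300<st[i,4]<2500: continue
    ys,xs=np.nonzero(l==i); P=onz(w,np.c_[xs,ys],.046)[:,:2]; print(st[i],cv2.minAreaRect((P*1000).astype(np.float32)))
for x in np.arange(565,425,-4):
    uv=proj(w,np.c_[np.full(45,x/1000),np.linspace(.275,.185,45),np.full(45,.046)]).astype(np.float32)
    g=cv2.remap(w['pixels'].astype(np.float32).mean(2),uv[:,:1],uv[:,1:],1,borderValue=255).ravel()
    print(int(x),''.join('#' if a<60 else '+' if a<100 else '-' if a<135 else '.' if a<175 else ' ' for a in g))
E
```

```text
clock: 40.1
position: [0.4882, 0.2331, 0.0198]
tool_rot: [-3.139, 0.033, 0.108]
force: [-0.2, 0.5, -0.4]
grip_width: 0.0134
finger_force: 59.6
clock: 40.6
position: [0.4883, 0.2331, 0.0199]
tool_rot: [-3.139, 0.033, 0.108]
force: [-0.5, -0.1, -0.4]
grip_width: 0.0427
finger_force: 0.0
clock: 41.1
position: [0.4881, 0.2328, 0.1417]
tool_rot: [3.141, -0.0, 0.107]
force: [0.4, 0.4, 1.0]
grip_width: 0.043
finger_force: 0.0
clock: 41.6
position: [0.4882, 0.2332, 0.2005]
tool_rot: [-3.142, -0.001, 0.108]
force: [0.2, 0.4, -0.4]
grip_width: 0.0427
finger_force: 0.0
[  17    0   34  179 1486] ((547.0552978515625, 444.7887268066406), (144.282470703125, 13.122658729553223), 0.09853122383356094)
[271 146  15  97 555] ((481.7026062011719, 230.4730224609375), (92.33358764648438, 13.470308303833008), 5.860658168792725)
[266 256  57  84 653] ((373.1594543457031, 202.8939666748047), (10.133923530578613, 110.94823455810547), 69.12554931640625)
565 .............................................
561 .............................................
557 .............................................
553 .....
[... 890 characters left out ...]

481 ..........         ######+.      ............
477 ..........         +#####+..      ...........
473 ..........     ....+######+----   ...........
469 ..........   .-----+######+-----. ...........
465 ..........   ----- .######+.---.. .........++
461 ...........  ....-. ######+..   . .....----+-
457 ...........     ....#######-.   ..--+++++++++
453 .............   ....+######+++++-++++++++++++
449 ..............++--+-+######++++++-+++++++++++
445 .............++++++-########+-+++-+++-+++++++
441 ............+++++++++#######+++++++++++-+++++
437 ............-+-++++-++#####+-++++++--++-+++++
433 ............-+-+++-++-++++++--++++-++-+++++++
429 ............--++-++++++++-++++++++++-++-+-+++
```

The pick lies in its rest within 1 mm of where it started, and the ring is flat on the tray floor, so I'm handing in.

```bash
python3 -c "
from workcell import bot
print(bot.job_done())"
```

```text
the job is handed in; nothing more can be done
None
```

The ring is off and flat on the tray floor, after catching on the plate rim and being freed with three light draws of the tip. The pick is back in its rest, hook down. The job is handed in at about 42 s; the highest readings I saw were 14.5 N drawing the ring and about 12 N pressing the plate (limits 16 and 14 N).

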